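# Clip the film card into the tilting stand and raise it

### The arm

A 6-joint arm with a two-finger parallel gripper is mounted at the origin on a cart in front of the work surface, level with it; the furniture and walls round the work are solid. World frame = base frame: x ahead of the robot, y to its left, z up, the work surface at z = 0. Lengths are in m, angles in rad, forces in N, time in s.
With the tool pointing down it reaches from about 0.2 to 0.875 m from the base axis. Payload 3.4 kg.
Tool frame: the origin (TCP) lies at the very end of the fingers, on their centre line; the grasp point (between the pads) lies 19 mm behind it; z points along the fingers, y is the direction in which the jaws open and shut (so a half turn about z gives the same grasp; the last joint's range is limited). The gripper opens to 94 mm and grips with 3 to 60 N. Pads are 16 mm wide; open, the fingers measure 119 mm over their backs; the gripper's body (75 mm by 177 mm) begins 78 mm behind the grasp point.
Start: joints at [-1.324, 0.276, 1.505, -0, 1.361, -0.121], TCP at [0.207, -0.537, 0.205] pointing down, gripper open.
Joint ranges: [-2.89, 2.89], [-0.75, 2.08], [0.22, 2.7], [-1.18, 4.32], [0.11, 2.71], [-2.7, 2.7]. Speed limits (rad/s): [2.57, 2.57, 3.14, 3.14, 3.14, 3.14].

### API

Orientations are given as a rotation vector (axis times angle).
In Python, from bench import state, capture, sign_off gives the robot as it stands. The module is installed in compiled form; this text tells all that it offers.
- The arm moves only by the shell command python3 -m crank 'ROWS'. ROWS is JSON, a list that holds one entry, the list of rows, each a list of 7 numbers: the shift along the tool's x, y, z in cm, then the turn, a rotation vector about the tool's x, y, z in rad, then the finger opening in cm, from 0 to 9.4. A call has exactly 8 rows; each row is the pose to reach, as a shift and turn from the pose measured when the call began, along the tool's axes at that moment; what a row does not reach only later rows make up. A row lasts 1/10 s, in which the tool goes at most 50 mm and 8.59 degrees, less where a joint would pass 70% of its speed; a pose out of reach is approached as far as the arm can. A call with a gripper value outside its range is refused whole. The fingers move at their own pace and stop on an object; the grip force is fixed at half the most. Time passes only in rows, so rows that repeat a pose let the fingers close, or fill a call up. It gives the time, the measured TCP pose, the force and the opening at its end, in the units of the state.
- state(): the state, without advancing time (a new reading comes with each control period).
- capture(name): name is "scene" or "top" or "wrist"; returns a dict with "image" (384x512x3 uint8, red, green, blue), "z_map" (384x512 float32, m along the optical axis (not along the pixel's ray), 0 where there is no reading), "camera_matrix" (3x3 intrinsics, pixels), "R" (3x3) and "t" (3): a world point X has camera coordinates R X + t. Camera axes: x right, y down, z forward; pixel columns grow to the right and rows downward; lengths in m; the calibration is good to about 2 mm. The wrist camera is an equidistant fisheye: a pixel r from the principal point sees the ray r / f radians off the axis. A picture is of the moment at which its call begins.
- sign_off(): hands the job in, once; it reports no verdict.
The state is a dict: "time": time; "joint_pos": joint angles; "joint_velocities": joint speeds; "tau": joint torques, N m; "ee_pos": TCP position; "orientation": TCP orientation; "ft_force": force on the tool from outside, world axes, zero at the start; "torque": the same for the moment, N m; "width": finger opening in m.
Only numpy, scipy, OpenCV 4.12 (cv2) and the standard library are available. Lean on these libraries where they do the work, as an engineer would, in place of code of your own. Each camera call takes 0.05 s, during which the arm holds its last target.

### The job

Squeeze the spring clamp that lies on the bench and clip it over one short end of the film card together with the plate behind it, at about mid-height, pads well onto the card but not over its window. Then, with the card held, let go of the clamp and raise the plate fully upright against its stop. Leave the card seated on its ledge and do not knock over or push away the jar, the bottle and the mortar.

Things in the scene. Friction and masses are not known exactly. Their poses are not given: they have to be found in the camera images.
- spring_clamp: steel spring clamp, grey plastic handle sleeves, 154 mm long, 26 mm thick, lying on its side. Origin: on the pivot axis, at the underside; x along the middle line to the jaws, z along the pivot axis (up as it lies). Two mirrored levers; squeezing the handles opens the jaws. This body is one lever: opened, its frame turns clockwise (seen from +z) by half the opening against the middle line. About 75 g
- clamp_arm (a joint): opening of the clamp, rad: 0 shut (as it lies), 0.25 with the pads parallel and 15 mm apart, 0.45 squeezed to its stop, the pads 25 mm apart. Sprung shut: about 6 N on the handles begins to open it, 10 N holds it wide open; let go, the jaws press about 10 N on a 15 mm thickness
- clamp_grip (a point): middle between the handles at the best place to squeeze, 60 mm behind the pivot, 13 mm above the underside; handles run from 30 to 94 mm behind the pivot. Here they measure 65 mm over the outside when shut, 50 mm with the pads 15 mm apart, 38 mm squeezed to the stop (handles then nearly parallel)
- clamp_pad (a point): centre of the face of the rubber pad on the right-hand jaw (as seen from the handles, clamp lying as at the start), 49 mm ahead of the pivot, 13 mm above the underside. Each pad is 18 mm long (40 to 58 mm ahead of the pivot; jaw tips at 60 mm) and 24 mm high
- film_stand: low tilting film stand of bare aluminium, fixed to the bench: base 100 x 120 x 10 mm, two ears carrying a hinge rod 50 mm above the bench. Origin: under the hinge, on the bench; -x is its front, y runs along the hinge
- film_plate (a joint): angle by which the stand's plate has been raised, rad: 0 leaning back 34 degrees from upright on its rear rest (start), 0.60 fully upright against its stop; stiff hinge (about 2 N at the top of the plate), stays where it is left
- film_seat (a point): middle of the plate's front face, 39.5 mm from the hinge, moving with the plate; x out of the plate's back, y along its width, z up the plate. Plate: x 0 to 6, y -52 to 52, top edge z 26.5 mm. Card: x -9 to 0, y -50 to 50, z -27.5 to 27.5 mm, so both together are 15 mm thick. Ledge with lip and end stops: below z -21 mm, reaching 14 mm in front of the plate
- tab (a point): middle of the thumb tab at the top of the plate: 34 mm wide (y), 10 mm thick (x), from 13 mm below to 9 mm above this point (z); it lies 78 mm up the plate from the hinge axis and 6 mm behind the plane of the plate's front face, in which the hinge axis lies; axes as film_seat
- card: dark rigid film card, 100 x 55 x 9 mm, with a window 40 x 28 mm in its middle, standing lengthwise on the plate's ledge; origin at the centre of its back, x along its length, z out of its front. Weighs 30 g
- desiccant_jar: white jar with blue cap, 63 mm across, 66 mm tall, origin under its centre
- brown_bottle: brown bottle with black cap, 52 mm across, 96 mm tall, origin under its centre
- mortar: small brown mortar, 62 mm across, 28 mm tall, origin under its centre

How it is judged:
By the outcome, as a careful person would: the job done as asked, in the order asked, and still so for the second after the job is handed in, with the robot touching nothing.
It also fails if it takes over 54 s, if anything falls off the work surface, if the arm or the gripper's body presses on something with over 40 N, if the wrist force passes 120 N, or if a joint passes its speed limit or range.

## Working session

There is one attempt and no reset: what is moved stays moved. The work goes in short steps, Python scripts to look and compute and a shell command to move; the robot and the scene stay as the last step left them, time stands still between calls to the robot, and variables do not carry over. Pictures are saved under pics/ and viewed, and the job is handed in when it is done.

```bash
mkdir -p pics; ls; python3 - <<'E'
from bench import state,capture
import cv2
s=state();print(s)
for n in["scene","top","wrist"]:
    c=capture(n);cv2.imwrite(f"pics/{n}0.png",c["image"][:,:,::-1]);print(n,c["camera_matrix"],c["R"],c["t"])
E
```

```text
pics
{'time': 0.0, 'joint_pos': array([-1.32397983e+00,  2.76561857e-01,  1.50607723e+00, -1.25935471e-05,
        1.36068692e+00, -1.21006923e-01]), 'joint_velocities': array([-0.00027706,  0.00061998,  0.00065853,  0.00033088,  0.00146835,
        0.00116744]), 'tau': array([-1.18531134e-04, -4.04593420e+01, -2.37231106e+01,  7.01011950e-02,
        3.47891450e-02, -1.25768697e-04]), 'ee_pos': array([ 0.20661447, -0.53601355,  0.20464591]), 'orientation': array([-3.08691163e+00, -5.74211967e-01,  1.90361008e-04]), 'ft_force': array([ 0.06880245, -0.0050259 , -0.40046304]), 'torque': array([-0.03779905,  0.01692879,  0.00123272]), 'width': 0.0939755597460598}
scene [[475.87373952   0.         250.22437123]
 [  0.         475.87373952 185.35738833]
 [  0.           0.           1.        ]] [[-0.5537746  -0.83248635 -0.01732545]
 [-0.55652641  0.38552128 -0.7359699 ]
 [ 0.61936423 -0.39791936 -0.67679253]] [0.31646371 0.36837607 0.91552382]
top [[410.26030084   0.         259.39684244]
 [  0.         410.26030084 190.17008176]
 [  0.           0.           1.        ]] [[-0.02822283 -0.99913073 -0.03068004]
 [-0.98820572  0.03250923 -0.14964158]
 [ 0.15050888  0.02609488 -0.9882642 ]] [0.03109768 0.58061076 1.15828764]
wrist [[297.31863964   0.         254.33406917]
 [  0.         297.31863964 192.34802151]
 [  0.           0.           1.        ]] [[ 0.3589294  -0.93336309 -0.0017421 ]
 [-0.90571324 -0.34874625  0.24095554]
 [-0.22550656 -0.08490819 -0.97053459]] [-0.5745109  -0.02554513  0.39007248]
```

View pics/scene0.png

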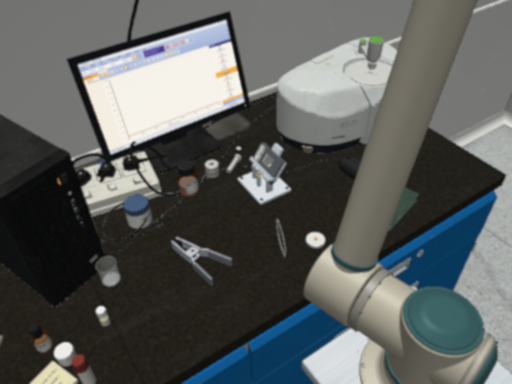

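View pics/top0.png

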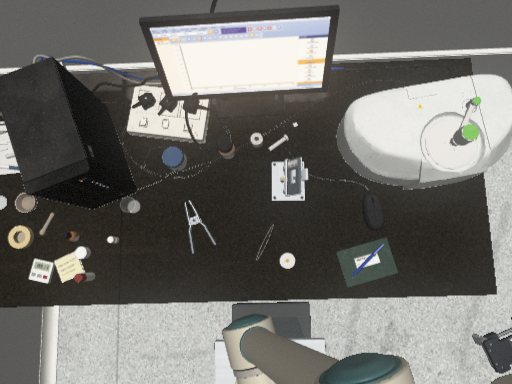

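View pics/wrist0.png

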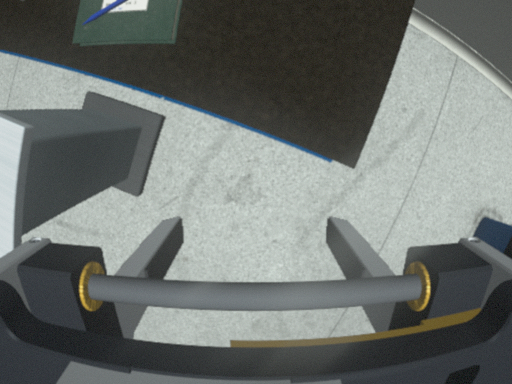

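The scene view shows the clamp near (195,255), jaws toward (177,240), and the stand near (265,175). In the top view the clamp is at (195,225) with the jaws upward, the stand at (290,178), the jar at (173,157), and the bottle at (227,148). I'll enlarge these next.

```bash
cat > h.py <<'E'
import numpy as np,cv2
from bench import state,capture
from scipy.spatial.transform import Rotation as Rot
def save(n,f,box=None,k=1):
    c=capture(n);im=c["image"][:,:,::-1]
    np.savez(f"pics/{f}.npz",**c)
    if box: 
        x0,y0,x1,y1=box; im=im[y0:y1,x0:x1]
    im=cv2.resize(im,None,fx=k,fy=k,interpolation=cv2.INTER_CUBIC); cv2.imwrite(f"pics/{f}.png",im); return c
def crop(f,g,box,k):
    c=np.load(f"pics/{f}.npz");x0,y0,x1,y1=box
    im=cv2.resize(c["image"][y0:y1,x0:x1,::-1],None,fx=k,fy=k,interpolation=cv2.INTER_CUBIC)
    for u in range(x0-x0%10+10,x1,10): cv2.putText(im,str(u),((u-x0)*k,8),0,.3,(0,255,255),1);cv2.line(im,((u-x0)*k,10),((u-x0)*k,14),(0,255,255),1)
    for v in range(y0-y0%10+10,y1,10): cv2.putText(im,str(v),(0,(v-y0)*k+3),0,.3,(0,255,255),1);cv2.line(im,(20,(v-y0)*k),(24,(v-y0)*k),(0,255,255),1)
    cv2.imwrite(f"pics/{g}.png",im)
def ray(c,u,v,fish=False):
    K=c["camera_matrix"];x=(u-K[0,2])/K[0,0];y=(v-K[1,2])/K[1,1]
    if fish:
        r=np.hypot(x,y);d=np.array([x/r*np.sin(r),y/r*np.sin(r),np.cos(r)]) if r>0 else np.array([0,0,1.])
    else: d=np.array([x,y,1.])
    return -c["R"].T@c["t"], c["R"].T@d, d[2]
def dep(c,u,v,fish=False,z=None):
    o,d,dz=ray(c,u,v,fish)
    zz=c["z_map"][int(round(v)),int(round(u))] if z is None else z
    return o+d*zz/dz
def plane(c,u,v,h,fish=False):
    o,d,_=ray(c,u,v,fish);return o+d*(h-o[2])/d[2]
def tri(L): # list of (c,u,v,fish)
    A=np.zeros((3,3));b=np.zeros(3);R=[]
    for c,u,v,f in L:
        o,d,_=ray(c,u,v,f);d=d/np.linalg.norm(d);P=np.eye(3)-np.outer(d,d);A+=P;b+=P@o;R.append((P,o))
    X=np.linalg.solve(A,b);return X,[np.linalg.norm(P@(X-o)) for P,o in R]
def proj(c,X,fish=False):
    p=c["R"]@np.asarray(X)+c["t"];K=c["camera_matrix"]
    if fish:
        r=np.hypot(p[0],p[1]);th=np.arctan2(r,p[2]);q=p[:2]/r*th
    else:q=p[:2]/p[2]
    return q*K[0,0]+K[:2,2]
E
python3 - <<'E'
from h import *
for n in["scene","top"]: save(n,n+"1")
crop("scene1","s_clamp",(160,220,245,295),8)
crop("scene1","s_stand",(225,130,305,210),8)
crop("top1","t_clamp",(175,190,225,260),8)
crop("top1","t_stand",(210,125,320,210),7)
E
```

```text
(no output)
```

View pics/s_clamp.png

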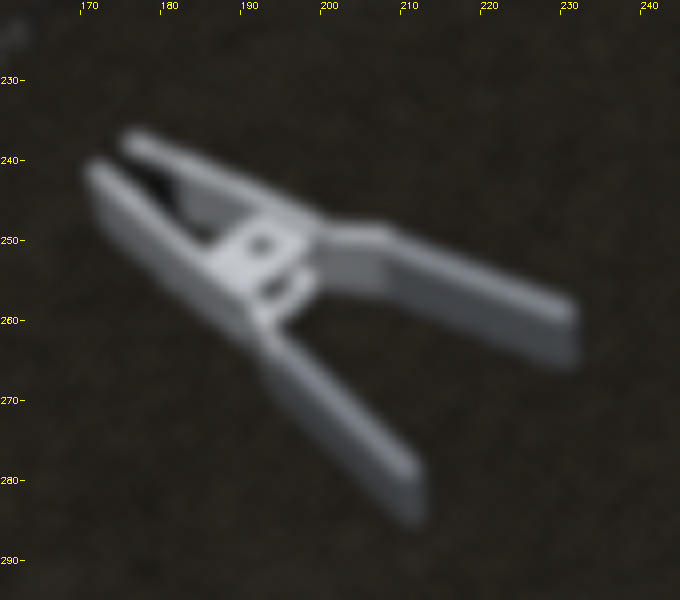

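View pics/s_stand.png

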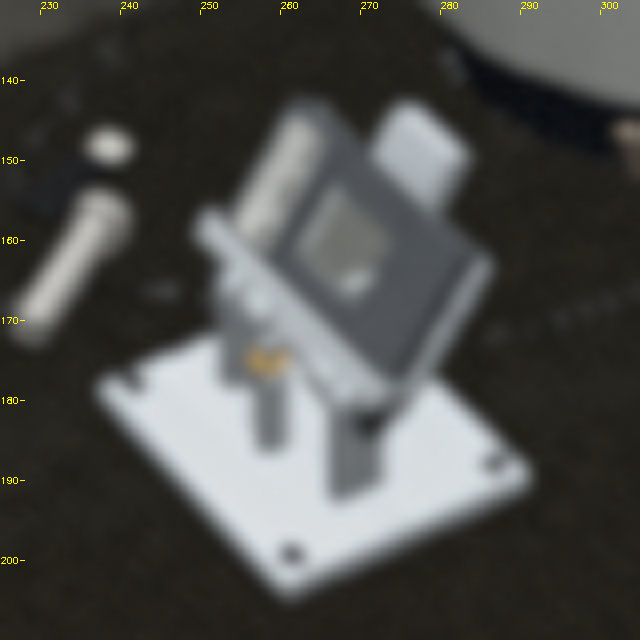

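View pics/t_clamp.png

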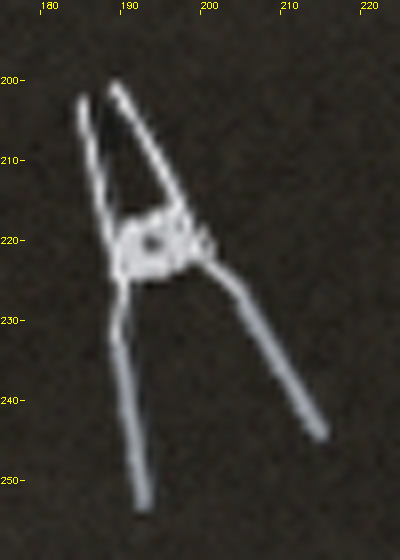

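View pics/t_stand.png

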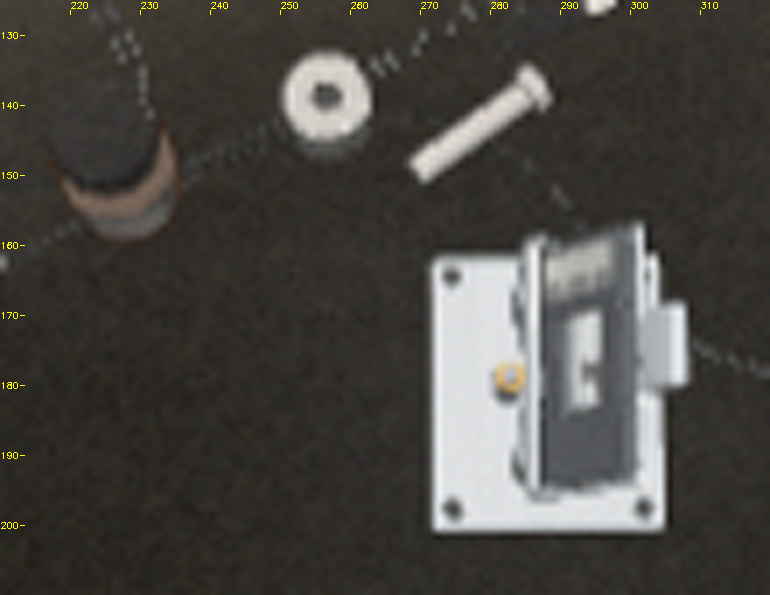

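The clamp crops show the pivot hole at top (193.5,220) / scene (191.5,250.5), the handle ends at top (193,253) and (215,244.5), and the tips at top (185,202) and (189,200.5). The stand's front faces image-left (+y world), with the tab on the right at about (304,174). Next I'll triangulate these points.

```bash
python3 - <<'E'
from h import *
np.set_printoptions(precision=4,suppress=True)
s=dict(np.load("pics/scene1.npz"));t=dict(np.load("pics/top1.npz"))
P={"piv":((191.5,250.5),(193.5,220.2)),"hL":((211.8,278.5),(192.8,253)),"hR":((230.5,258.5),(215,244.5)),
"tipL":((171.5,240.7),(185,202)),"tipR":((176.5,238),(189,200.7)),
"baseNL":((261,204),(271.5,200.5)),"baseFL":((237.5,178.5),(271.5,162)),"baseNR":((291,190),(303.7,200.5)),
"hole1":((261,199),(273.5,197.5)),"hole2":((286.5,187.5),(301,197.5)),"hole3":((241,177),(273.3,164.2)),
"cardTopNear":((285.5,161.5),(300,193.5)),"cardTopFar":((262.5,143),(301,158))}
for k,(a,b) in P.items():
    X,r=tri([(s,*a,False),(t,*b,False)]);print(k,X,np.round(r,4),"dep s,t",dep(s,*a),dep(t,*b))
st=state();print(Rot.from_rotvec(st["orientation"]).as_matrix())
E
```

```text
piv [0.5013 0.2123 0.0232] [0.0006 0.0006] dep s,t [0.4996 0.2136 0.0258] [0.5004 0.2106 0.0293]
hL [0.4047 0.214  0.0234] [0.0002 0.0002] dep s,t [0.4054 0.2135 0.0221] [0.4048 0.2136 0.0265]
hR [0.428  0.1491 0.0241] [0.0007 0.0007] dep s,t [0.4278 0.15   0.0251] [0.4276 0.1486 0.0236]
tipL [0.5564 0.2376 0.0224] [0.0004 0.0004] dep s,t [0.5553 0.2384 0.0241] [0.5556 0.2363 0.0271]
tipR [0.5592 0.2245 0.0214] [0.0011 0.0011] dep s,t [0.5555 0.2247 0.0248] [0.5595 0.2249 0.0242]
baseNL [ 0.5543 -0.0219  0.0027] [0.0009 0.0009] dep s,t [ 0.5511 -0.0209  0.0057] [ 0.5535 -0.0212  0.0138]
baseFL [ 0.6733 -0.025   0.0045] [0.0001 0.0001] dep s,t [ 0.667  -0.0211  0.0112] [ 0.6714 -0.025   0.0125]
baseNR [ 0.5508 -0.1188  0.0047] [0.0012 0.0012] dep s,t [ 0.557  -0.1254 -0.0037] [ 0.5516 -0.118   0.0039]
hole1 [ 0.5623 -0.0279  0.0114] [0.0006 0.0006] dep s,t [ 0.5628 -0.029   0.0104] [ 0.5623 -0.0275  0.0139]
hole2 [ 0.5595 -0.1102  0.0119] [0.0007 0.0007] dep s,t [ 0.5571 -0.1093  0.0141] [ 0.4003 -0.018   1.2325]
hole3 [ 0.6638 -0.0305  0.0144] [0.0003 0.0003] dep s,t [ 0.6652 -0.0316  0.0127] [ 0.6648 -0.0303  0.0106]
cardTopNear [ 0.5576 -0.1009  0.1097] [0.0011 0.0011] dep s,t [ 0.6616 -0.1846 -0.0011] [ 0.5719 -0.1071  0.0132]
cardTopFar [ 0.662  -0.1058  0.1013] [0.0027 0.0027] dep s,t [ 0.658  -0.0998  0.1068] [ 0.6597 -0.1076  0.1037]
[[ 0.9332  0.3595 -0.0002]
 [ 0.3595 -0.9331  0.0008]
 [ 0.0001 -0.0008 -1.    ]]
```

```bash
python3 -m crank '[[[4,-5,0,0,0,0,9.4],[8,-10,0,0,0,0,9.4],[12,-15,0,0,0,0,9.4],[16,-20,0,0,0,0,9.4],[20,-25,0,0,0,0,9.4],[24,-30,0,0,0,0,9.4],[28,-35,0,0,0,0.03,9.4],[30,-38,0,0,0,0.03,9.4]]]'; python3 - <<'E'
from h import *
save("wrist","w1",None,1.5)
E
```

```text
time: 1.05
ee_pos: [0.3266, -0.1531, 0.2056]
orientation: [-3.097, -0.526, -0.001]
ft_force: [0.0, 0.2, -0.1]
width: 0.0941
```

View pics/w1.png

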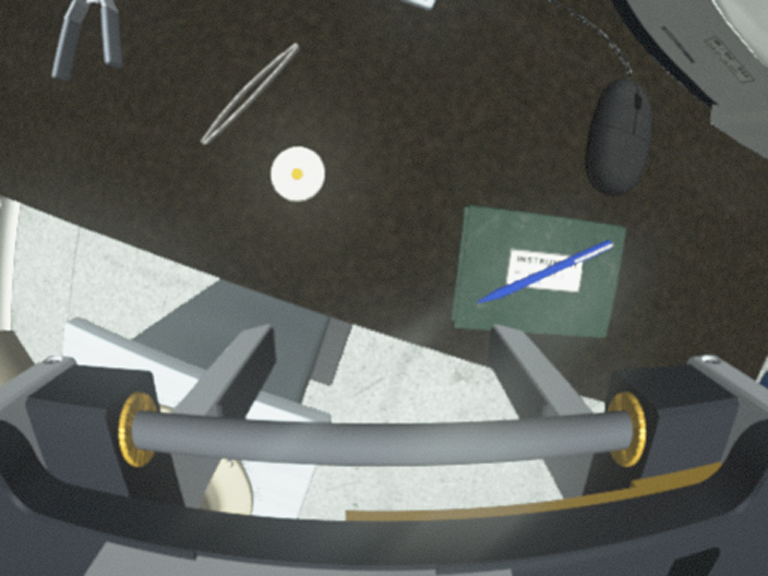

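The wrist view shows the clamp handles at the top left, around (85,50), with the camera facing along tool +x. I'll move to a point behind the clamp.

```bash
python3 -m crank '[[[2.5,-4,0,0,0,0,9.4],[5,-8,0,0,0,0,9.4],[7.5,-12,0,0,0,0,9.4],[10,-16,0,0,0,0,9.4],[12.5,-20,0,0,0,0,9.4],[15,-24,0,0,0,0,9.4],[17.8,-28.5,0,0,0,0,9.4],[17.8,-28.5,0,0,0,0,9.4]]]'; python3 - <<'E'
from h import *
save("wrist","w2",None,1.5)
E
```

```text
time: 1.9
ee_pos: [0.3998, 0.1887, 0.2083]
orientation: [-3.083, -0.546, -0.008]
ft_force: [-0.3, -0.6, -0.7]
width: 0.0941
```

View pics/w2.png

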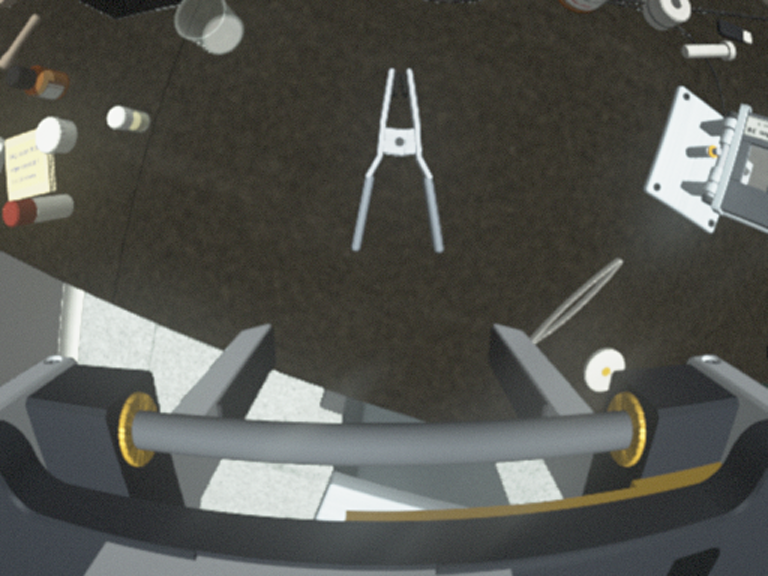

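Pivot at (400,142), handle ends at (357,248) and (439,248), jaw tips at (391,71) and (410,71) in the 1.5x picture. Converting to world and combining with the earlier views.

```bash
python3 - <<'E'
from h import *
np.set_printoptions(precision=4,suppress=True)
w=dict(np.load("pics/w2.npz"));t=dict(np.load("pics/top1.npz"));s=dict(np.load("pics/scene1.npz"))
for k,a,b,e in [("piv",(400,142),(193.5,220.2),(191.5,250.5)),("hL",(357,247),(192.8,253),(211.8,278.5)),("hR",(439,247),(215,244.5),(230.5,258.5)),("tL",(391,71),(185,202),(171.5,240.7)),("tR",(410,71),(189,200.7),(176.5,238))]:
    a=(a[0]/1.5,a[1]/1.5)
    print(k,plane(w,*a,.026,True),tri([(w,*a,True),(t,*b,False)])[0],tri([(w,*a,True),(t,*b,False),(s,*e,False)]))
st=state();print(st["ee_pos"],Rot.from_rotvec(st["orientation"]).as_matrix())
E
```

```text
piv [0.4992 0.2107 0.026 ] [0.4997 0.2108 0.0283] (array([0.5005, 0.2118, 0.0239]), [np.float64(0.0014944295638681423), np.float64(0.0004197708891552175), np.float64(0.0014009637567795365)])
hL [0.4068 0.2141 0.026 ] [0.4053 0.2146 0.0194] (array([0.4054, 0.214 , 0.0223]), [np.float64(0.0007709522243025397), np.float64(0.000712375956746536), np.float64(0.0005187479251775441)])
hR [0.4301 0.1509 0.026 ] [0.4285 0.1495 0.0156] (array([0.4289, 0.1494, 0.0227]), [np.float64(0.0012817647246963887), np.float64(0.0014211178811911955), np.float64(0.00055658064104187)])
tL [0.5526 0.2378 0.026 ] [0.5574 0.2396 0.0088] (array([0.555 , 0.2378, 0.0232]), [np.float64(0.0017427700315017806), np.float64(0.0012649401095866162), np.float64(0.0009107352982502936)])
tR [0.558  0.2235 0.026 ] [0.5586 0.224  0.0262] (array([0.5592, 0.2242, 0.0214]), [np.float64(0.0005460800170116836), np.float64(0.0013189838647507152), np.float64(0.0008590433647633724)])
[0.3992 0.1862 0.2081] [[ 0.9396  0.3423  0.0016]
 [ 0.3423 -0.9395  0.0089]
 [ 0.0046 -0.0078 -1.    ]]
```

```bash
python3 -m crank '[[[2,0.5,4,0,0,0.01,9.4],[4.3,1,8,0,0,0.01,9.4],[4.3,1,12,0,0,0.01,9.4],[4.3,1,15,0,0,0.01,9.4],[4.3,1,15,0,0,0.01,9.4],[4.3,1,15,0,0,0.01,9.4],[4.3,1,15,0,0,0.01,9.4],[4.3,1,15,0,0,0.01,9.4]]]'; python3 - <<'E'
from h import *
save("wrist","w3",None,1.5)
np.set_printoptions(precision=4,suppress=True)
st=state();print(st["ee_pos"],Rot.from_rotvec(st["orientation"]).as_matrix(),st["joint_pos"])
E
```

```text
time: 2.75
ee_pos: [0.4448, 0.1929, 0.0601]
orientation: [-3.088, -0.529, -0.011]
ft_force: [-0.7, -0.0, 0.3]
width: 0.0938
[0.4445 0.193  0.0599] [[ 0.943   0.3329  0.0051]
 [ 0.3328 -0.9429  0.0098]
 [ 0.0081 -0.0075 -0.9999]] [0.2593 0.2703 1.9191 0.01   0.9447 1.4849]
```

View pics/w3.png

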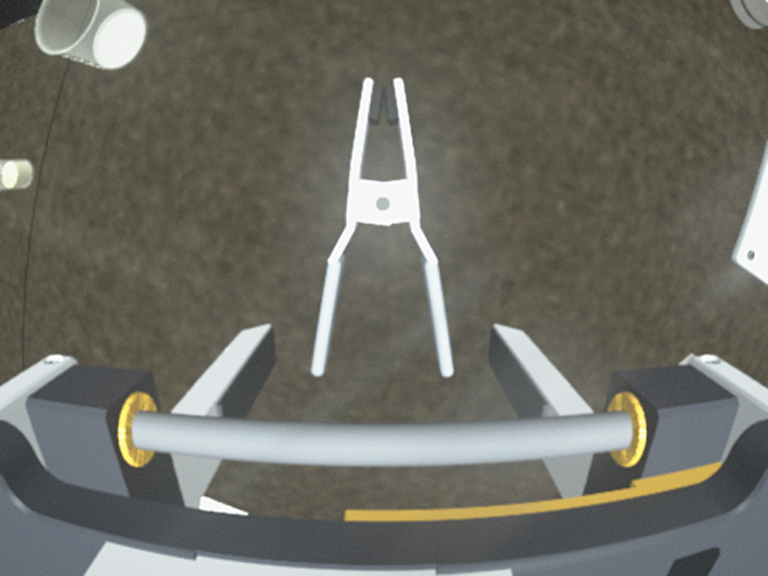

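Clamp centred between the fingers: pivot at (383,204), handles at (317,370) and (447,370). Descending and squeezing.

```bash
python3 -m crank '[[[-0.1,0.1,3,0,0,0,9.4],[-0.1,0.1,5,0,0,0,9.4],[-0.1,0.1,5.6,0,0,0,9.4],[-0.1,0.1,5.6,0,0,0,9.4],[-0.1,0.1,5.6,0,0,0,7],[-0.1,0.1,5.6,0,0,0,6],[-0.1,0.1,5.6,0,0,0,5],[-0.1,0.1,5.6,0,0,0,4]]]'; python3 -m crank '[[[0,0,0,0,0,0,3.9],[0,0,0,0,0,0,3.9],[0,0,0,0,0,0,3.9],[0,0,0,0,0,0,3.9],[0,0,0,0,0,0,3.9],[0,0,0,0,0,0,3.9],[0,0,0,0,0,0,3.9],[0,0,0,0,0,0,3.9]]]';python3 - <<'E'
from h import *
save("wrist","w4",None,1.5)
np.set_printoptions(precision=4,suppress=True)
st=state();print(st["ee_pos"],Rot.from_rotvec(st["orientation"]).as_matrix(),st["ft_force"])
E
```

```text
time: 3.6
ee_pos: [0.4445, 0.1925, 0.0046]
orientation: [-3.088, -0.529, -0.012]
ft_force: [-1.0, 0.1, 3.5]
width: 0.0656
time: 4.4
ee_pos: [0.4446, 0.1926, 0.0047]
orientation: [-3.087, -0.528, -0.013]
ft_force: [-0.9, 0.7, 2.9]
width: 0.0392
[0.4446 0.1926 0.0047] [[ 0.943   0.3326  0.0064]
 [ 0.3325 -0.943   0.0105]
 [ 0.0096 -0.0078 -0.9999]] [-1.0251  0.4706  3.7848]
```

View pics/w4.png

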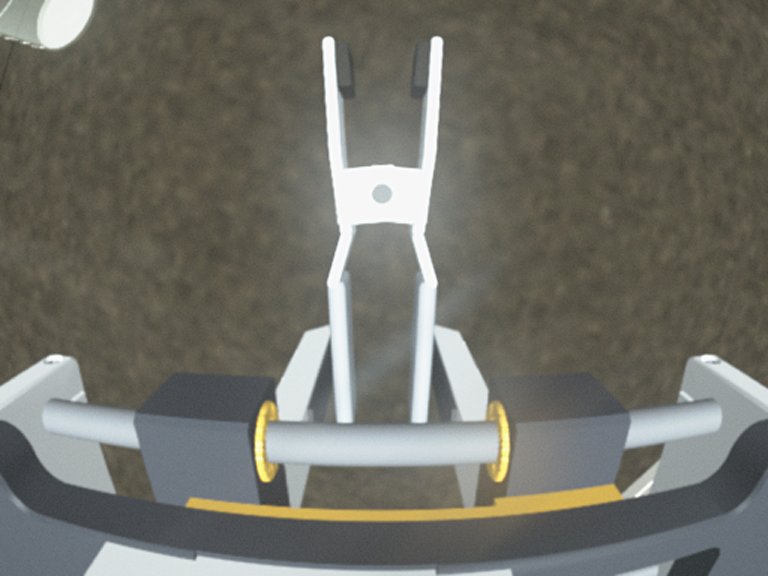

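The clamp is held open; the pads are at (345,68) and (421,68), 39 mm over the handles. Lifting now, then checking for slip and identifying the obstacles.

```bash
python3 -m crank '[[[0,0,-3,0,0,0,3.9],[0,0,-6,0,0,0,3.9],[0,0,-9,0,0,0,3.9],[0,0,-12,0,0,0,3.9],[0,0,-15,0,0,0,3.9],[0,0,-18,0,0,0,3.9],[0,0,-18,0,0,0,3.9],[0,0,-18,0,0,0,3.9]]]'; python3 - <<'E'
from h import *
np.set_printoptions(precision=4,suppress=True)
save("wrist","w5",None,1.5)
c=save("top","t2",(120,110,340,260),3.5)
s=save("scene","s2",(100,100,320,300),3)
for u,v in [(227,138),(227,145),(256,139),(173,157)]: print(dep(c,u,v))
st=state();print(st["ee_pos"],st["width"],st["ft_force"])
E
```

```text
time: 5.25
ee_pos: [0.4432, 0.1904, 0.1841]
orientation: [-3.088, -0.529, -0.012]
ft_force: [-0.8, -0.3, -1.5]
width: 0.0394
[0.7271 0.1004 0.0976]
[0.7058 0.1004 0.1003]
[0.7449 0.0201 0.0135]
[0.6845 0.2632 0.0666]
[0.4421 0.1902 0.1827] 0.03953168169286148 [-0.1383 -0.8883 -1.0082]
```

View pics/w5.png

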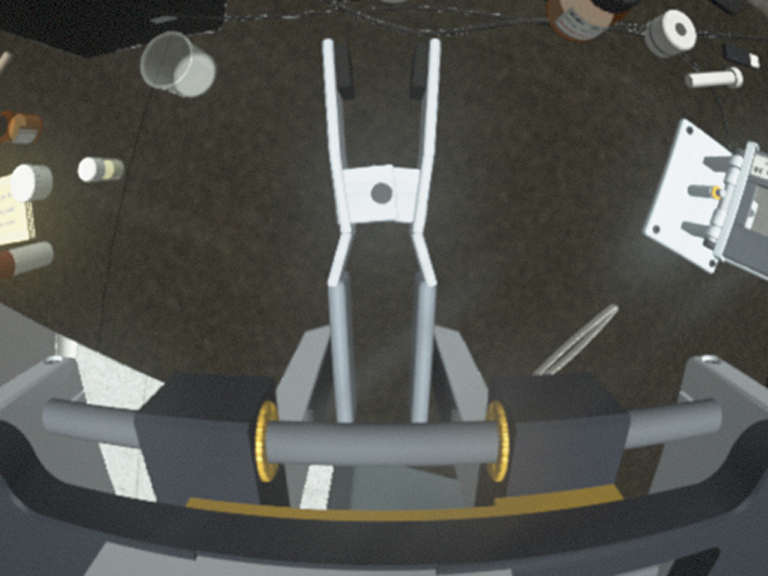

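View pics/t2.png

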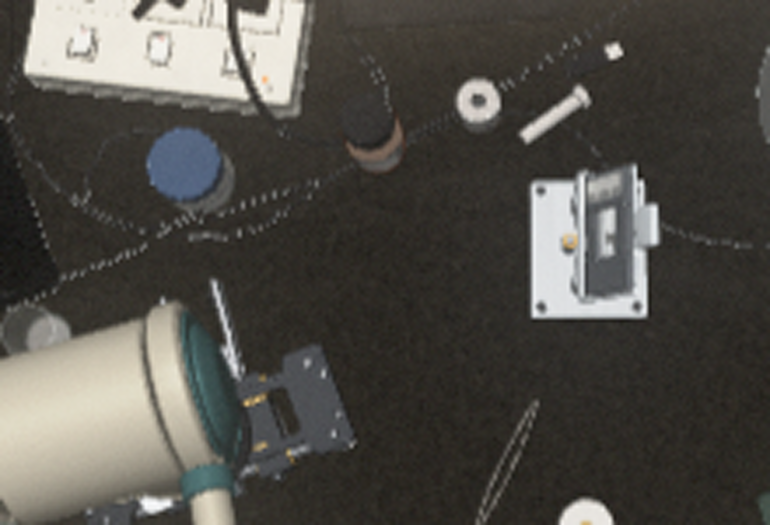

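View pics/s2.png

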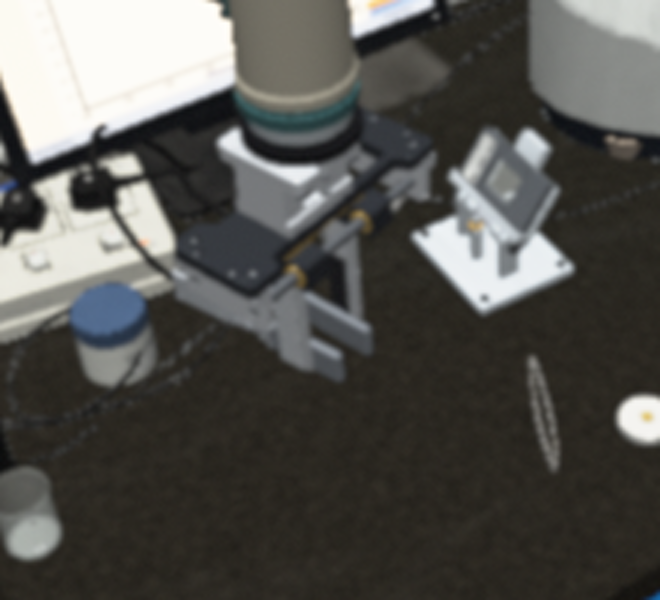

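No slip. The bottle is at about (0.705,0.10) and the jar at (0.685,0.263), both clear of the route. Computing the pre-pose next.

```bash
cat > goal.py <<'E'
from h import *
np.set_printoptions(precision=4,suppress=True)
import json,os
def frame(P,phi=0.0):
    a=P["yaw"]; ys=np.array([np.cos(a),np.sin(a),0]); xs=np.array([np.sin(a),-np.cos(a),0]); z=np.array([0,0,1.])
    th=np.radians(34)-phi
    pz=np.sin(th)*xs+np.cos(th)*z; px=np.cos(th)*xs-np.sin(th)*z
    H=np.array([P["x"],P["y"],.05]); return H,px,ys,pz
P=dict(x=.6115,y=-.070,yaw=-.028)
def target(P,sy,dx=-.0015,dz=0.0,tipz=.0083,padx=.108):
    H,px,ys,pz=frame(P)
    R=np.column_stack([ys,px,-pz])
    pad=H+pz*(.0395+dz)+px*dx+ys*sy
    return pad-ys*padx-pz*tipz,R
def rel(p,R):
    st=state();R0=Rot.from_rotvec(st["orientation"]).as_matrix()
    print("shift cm",R0.T@(p-st["ee_pos"])*100,"rot",Rot.from_matrix(R0.T@R).as_rotvec(),"tcp",p)
E
python3 - <<'E'
from goal import *
p,R=target(P,-.11,dz=.05);print(R);rel(p,R)
p,R=target(P,-.035);print(p)
E
```

```text
[[ 0.9996 -0.0232  0.0157]
 [-0.028  -0.8287  0.559 ]
 [ 0.     -0.5592 -0.829 ]]
shift cm [-14.6481  26.5238   6.1635] rot [0.5778 0.105  0.3572] tcp [ 0.3923 -0.108   0.1182]
[ 0.4681 -0.0822  0.0767]
```

```bash
python3 -m crank '[[[-2,3.5,0,0,0,0.05,3.9],[-4,7,0,0.1,0.02,0.1,3.9],[-6,11,1,0.2,0.04,0.15,3.9],[-8,15,2,0.3,0.06,0.2,3.9],[-10,19,3,0.4,0.08,0.25,3.9],[-12,22,4,0.48,0.09,0.3,3.9],[-14,25,5.5,0.55,0.1,0.34,3.9],[-14.6,26.5,6.2,0.578,0.105,0.357,3.9]]]'; python3 -m crank '[[[0,0,0,0,0,0,3.9],[0,0,0,0,0,0,3.9],[0,0,0,0,0,0,3.9],[0,0,0,0,0,0,3.9],[0,0,0,0,0,0,3.9],[0,0,0,0,0,0,3.9],[0,0,0,0,0,0,3.9],[0,0,0,0,0,0,3.9]]]'; python3 - <<'E'
from goal import *
save("wrist","w6",None,1.5)
p,R=target(P,-.11,dz=.05);rel(p,R)
print(state()["joint_pos"])
E
```

```text
time: 6.2
ee_pos: [0.3911, -0.1115, 0.1147]
orientation: [-2.545, 0.046, -0.008]
ft_force: [0.7, 1.0, -0.8]
width: 0.0395
time: 7.0
ee_pos: [0.3912, -0.1112, 0.1149]
orientation: [-2.545, 0.045, -0.008]
ft_force: [0.2, -0.5, -0.2]
width: 0.0393
shift cm [ 0.103  -0.4606 -0.0862] rot [-0.0027 -0.0001 -0.0075] tcp [ 0.3923 -0.108   0.1182]
[-0.8464  0.3195  1.8809  0.399   1.4142  0.6009]
```

View pics/w6.png

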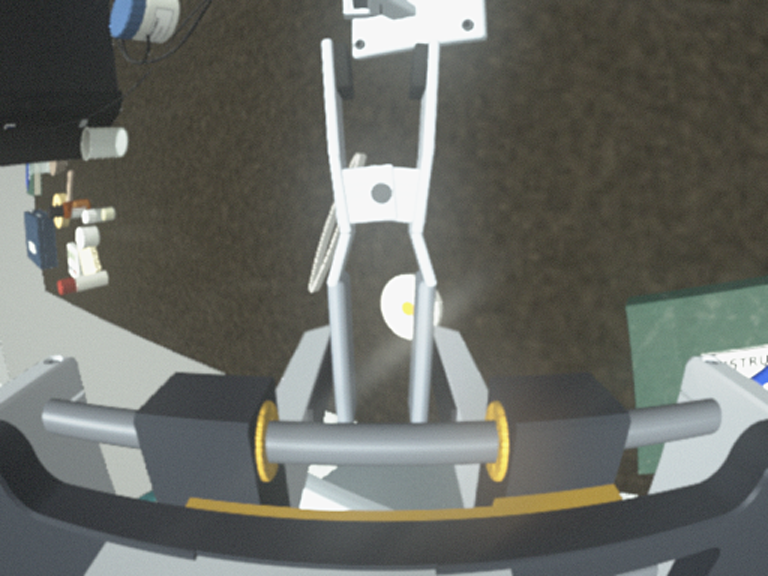

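The clamp points along +x with its tilted frame as planned; the stand base is just visible at (420,25). I'll crop the stand in w5 for a third view.

```bash
python3 - <<'E'
from h import *
crop("w5","w5c",(425,70,512,190),5)
save("top","t3");save("scene","s3")
crop("top","x",(0,0,1,1),1) if 0 else None
crop("t3","t3c",(240,140,330,250),6)
crop("s3","s3c",(220,120,330,220),7)
E
```

```text
(no output)
```

View pics/w5c.png

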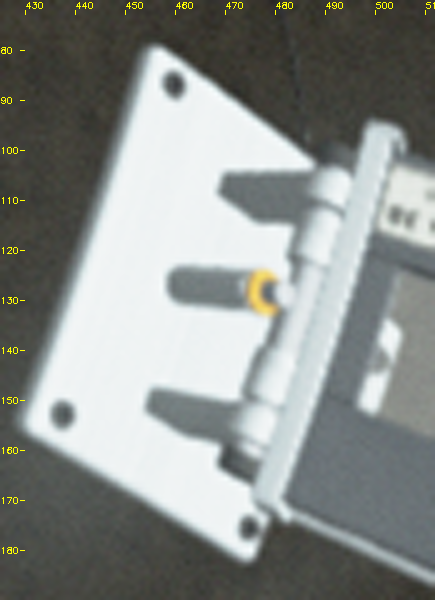

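View pics/t3c.png

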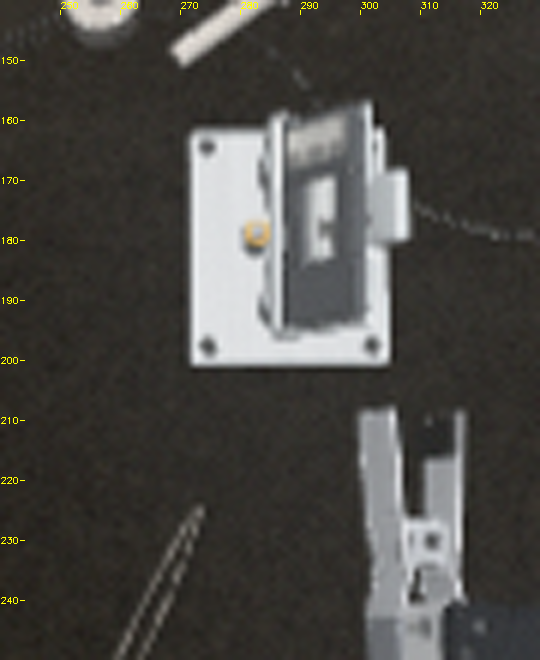

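View pics/s3c.png

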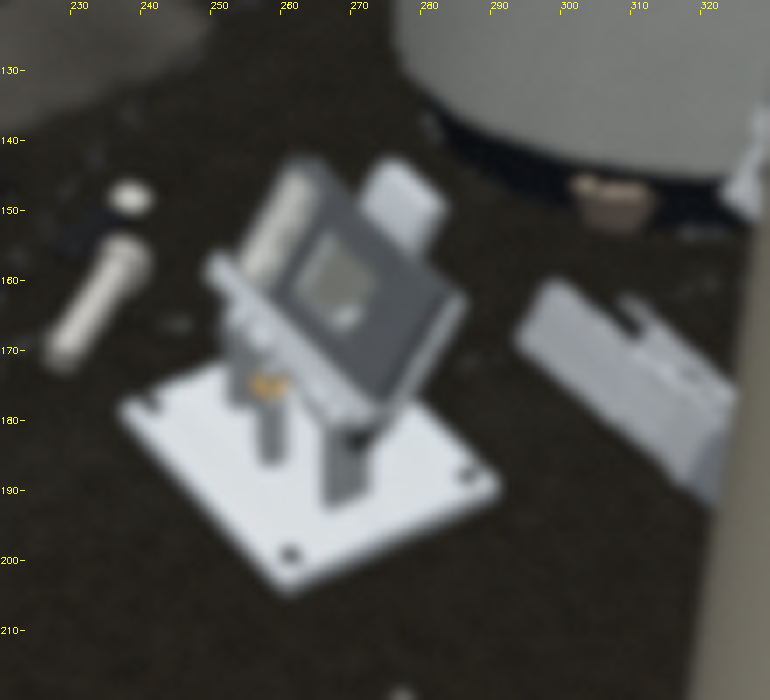

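The clamp is visible in both views: jaw tips at top (301,208) and (316,209), and at scene (297,161)–(311,163). I'll fit the stand model to all the points and overlay it. The brown object at scene (306,150) may be the mortar.

```bash
cat > fit.py <<'E'
from goal import *
from scipy.optimize import least_squares
L=lambda f:dict(np.load(f"pics/{f}.npz"))
C={"s":(L("s3"),False),"t":(L("t3"),False),"w":(L("w5"),True)}
# plate-frame pts (x,y,z from hinge)
obs=[("s",(-.009,-.05,.067),(285.5,162)),("s",(-.004,-.017,.087),(283,149.5)) ,("s",(.001,.017,.087),(275.5,143)),("s",(0.001,-.017,.087),(283,150)),
("t",(-.009,-.05,.067),(299.5,194)),("t",(.006,.017,.087),(307,168.3)),("t",(.006,-.017,.087),(307,180))]
obs=[o for o in obs if o[1][0]!=-.004]
holes=[("s",0,(261,199)),("s",1,(286.5,187.5)),("t",0,(273.3,197.5)),("t",1,(301,197.5)),("t",2,(273.3,164.2)),("w",0,(436.5,153)),("w",1,(474,176)),("w",2,(459,86.5))]
def res(q,full=False):
    Q=dict(x=q[0],y=q[1],yaw=q[2]);H,px,ys,pz=frame(Q);xs=np.array([ys[1],-ys[0],0]);r=[]
    for c,X,uv in obs: r.append(proj(C[c][0],H+px*X[0]+ys*X[1]+pz*X[2],C[c][1])-uv)
    bx,hx,hy=q[3:6]
    hp=[(bx-hx,-hy),(bx+hx,-hy),(bx-hx,hy)]
    for c,i,uv in holes: r.append(proj(C[c][0],H*[1,1,0]+[0,0,.01]+xs*hp[i][0]+ys*hp[i][1],C[c][1])-uv)
    return np.array(r) if full else np.concatenate(r)
o=least_squares(res,[.611,-.07,-.028,0,.042,.051],loss="soft_l1")
P.update(x=o.x[0],y=o.x[1],yaw=o.x[2])
E
python3 - <<'E'
from fit import *
print(o.x);print(res(o.x,True))
print("mortar?",plane(C["s"][0],306,150,.02))
def draw(f,cam,box,k,g,fish=False):
    c=L(f);x0,y0,x1,y1=box
    im=cv2.resize(c["image"][y0:y1,x0:x1,::-1],None,fx=k,fy=k,interpolation=cv2.INTER_CUBIC)
    H,px,ys,pz=frame(P)
    def line(A,Rm,org,col):
        q=[((proj(c,org+Rm@np.array(a))+.5-[x0,y0])*k).astype(int) for a in A]
        cv2.polylines(im,[np.array(q)],True,col,1)
    R=np.column_stack([px,ys,pz])
    line([(-.009,-.05,.067),(-.009,.05,.067),(-.009,.05,.012),(-.009,-.05,.012)],R,H,(0,0,255))
    line([(.006,-.052,.066),(.006,.052,.066),(0,.052,.066),(0,-.052,.066)],R,H,(0,255,0))
    line([(.001,-.017,.087),(.001,.017,.087),(.001,.017,.065),(.001,-.017,.065)],R,H,(255,0,0))
    st=state();T=Rot.from_rotvec(st["orientation"]).as_matrix();p=st["ee_pos"]
    for s in(-1,1):
        line([(.119,s*.0175,-.0213),(.119,s*.0175,.0047),(.099,s*.0175,.0047),(.099,s*.0175,-.0213)],T,p,(0,255,255))
    cv2.imwrite(f"pics/{g}.png",im)
draw("t3","t",(240,140,330,250),6,"ot")
draw("s3","s",(220,120,330,220),7,"os")
E
```

```text
[ 0.6108 -0.069  -0.0336  0.0025  0.0414  0.0511]
[[-2.0682 -0.7459]
 [-0.2398 -0.9618]
 [-0.4899 -1.3234]
 [-0.4922 -1.0518]
 [ 0.5626  0.1966]
 [ 0.7132  0.6383]
 [ 0.1818  0.5523]
 [ 0.2506  0.5781]
 [ 0.5156  0.5645]
 [ 0.4887  0.6013]
 [ 0.52    0.5566]
 [-0.3601 -0.4247]
 [-0.241  -0.2347]
 [-0.2206  0.3102]]
mortar? [ 0.6497 -0.2501  0.02  ]
```

View pics/ot.png

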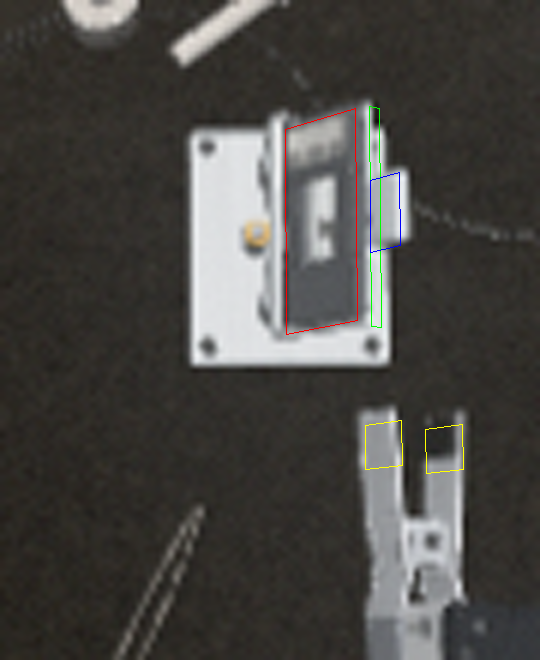

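View pics/os.png

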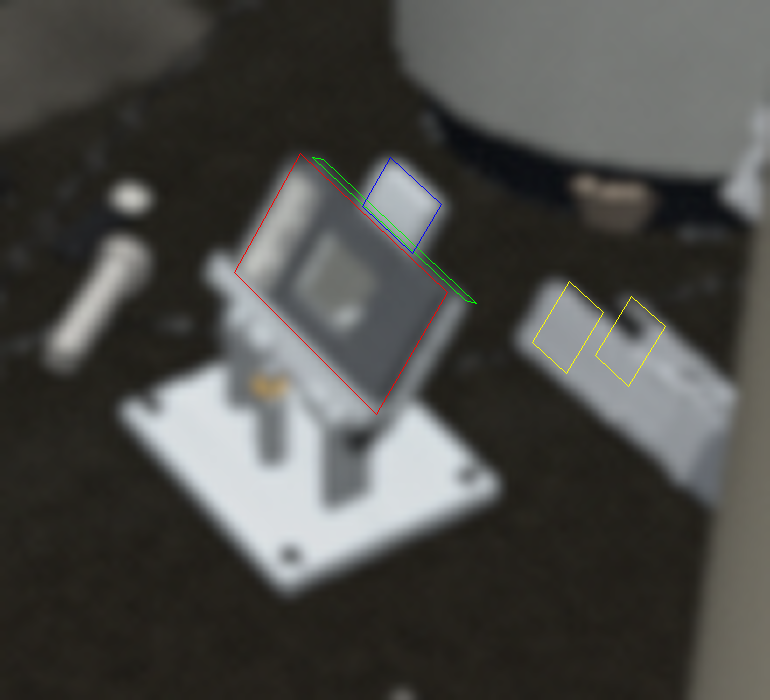

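The overlay matches within about 1–1.5 px (2.5–3.5 mm). To measure the relative offset directly, I'll bring the jaws just short of the card end.

```bash
python3 - <<'E'
from fit import *
p,R=target(P,-.075);rel(p,R)
E
```

```text
shift cm [ 3.5266 -0.6475  5.0246] rot [-0.003   0.003  -0.0032] tcp [ 0.4274 -0.0791  0.0767]
```

```bash
python3 -m crank '[[[1,-0.2,1.5,0,0,0,3.9],[2,-0.3,3,0,0,0,3.9],[3,-0.5,4.5,0,0,0,3.9],[3.5,-0.5,5,0,0,0,3.9],[3.5,-0.5,5,0,0,0,3.9],[3.5,-0.5,5,0,0,0,3.9],[3.5,-0.5,5,0,0,0,3.9],[3.5,-0.5,5,0,0,0,3.9]]]'; python3 - <<'E'
from fit import *
save("wrist","w7"); crop("w7","w7c",(190,0,330,110),5)
save("top","t4");crop("t4","t4c",(265,150,325,230),7)
save("scene","s4");crop("s4","s4c",(230,130,330,215),8)
p,R=target(P,-.075);rel(p,R)
E
```

```text
time: 7.95
ee_pos: [0.4271, -0.0809, 0.0764]
orientation: [-2.545, 0.046, -0.009]
ft_force: [0.4, -0.1, -0.5]
width: 0.0395
shift cm [ 0.0272 -0.1632  0.0593] rot [-0.0026  0.0025 -0.0033] tcp [ 0.4274 -0.0791  0.0767]
```

View pics/w7c.png

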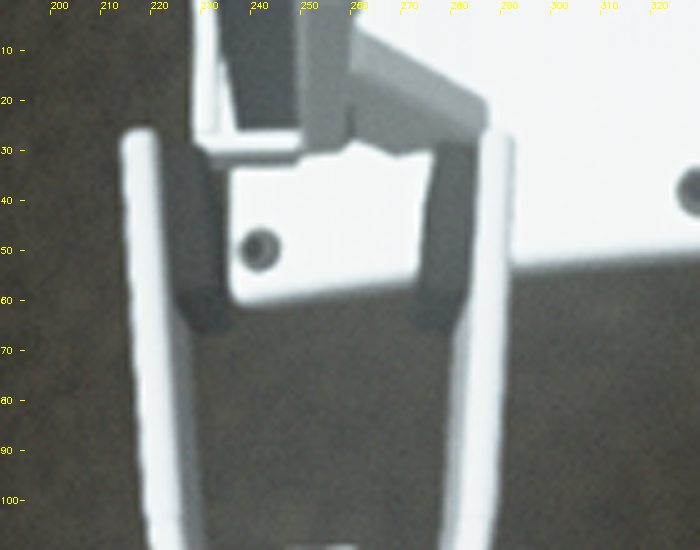

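View pics/t4c.png

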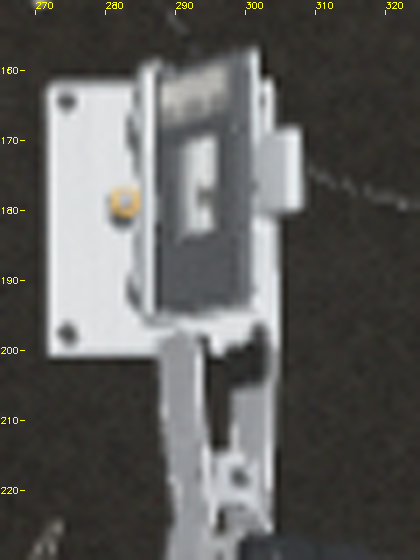

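View pics/s4c.png

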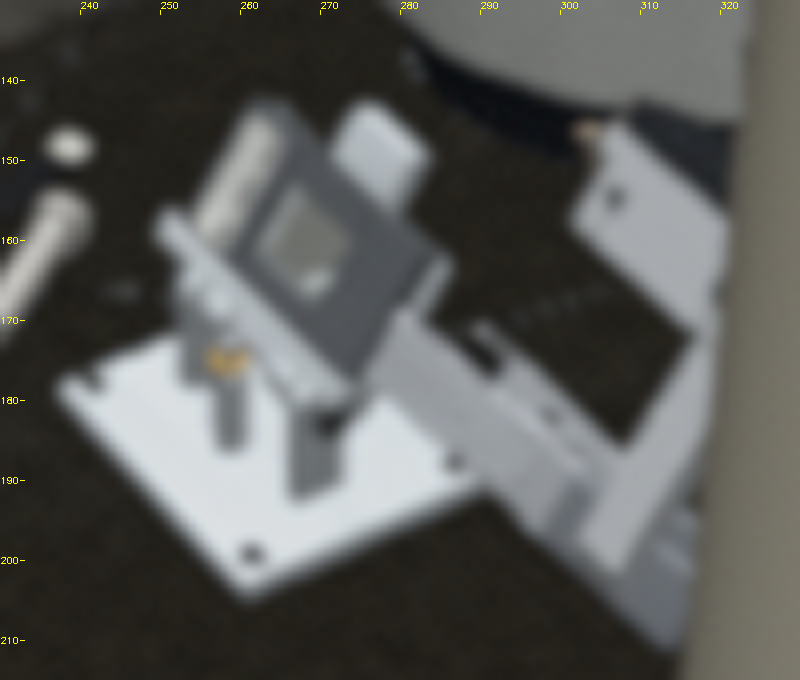

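The wrist crop shows the card (dark, u 236–248), the plate (grey, 249–260) and the ledge lip (u 229) ahead of the jaws, with the pads' inner faces at u about 232 and 276. I'll project the model into this view.

```bash
python3 - <<'E'
from fit import *
c=L("w7");H,px,ys,pz=frame(P)
st=state();T=Rot.from_rotvec(st["orientation"]).as_matrix();p=st["ee_pos"]
for n,X in [("card front top",(-.009,-.05,.067)),("card front bot",(-.009,-.05,.0185)),("card back top",(0,-.05,.067)),("card back bot",(0,-.05,.0185)),("plate back top",(.006,-.052,.066)),("plate back mid",(.006,-.052,.0395)),("plate back bot",(.006,-.052,.0185)),("lip",(-.014,-.054,.0185)),("lip0",(0,-.054,.0185))]:
    print(n,proj(c,H+px*X[0]+ys*X[1]+pz*X[2],True))
for n,X in [("tip L top",(.119,-.0125,-.0213)),("tip R top",(.119,.0125,-.0213)),("padend L",(.099,-.0125,-.0203)),("padend R",(.099,.0125,-.0203)),("padend Lbot",(.099,-.0125,.0037)),("piv",(.059,0,-.0213)),("ctrbot",(.119,0,.0037))]:
    print(n,proj(c,p+T@np.array(X),True))
E
```

```text
card front top [232.9857  -3.9647]
card front bot [238.2953  24.5731]
card back top [251.2025  -4.3389]
card back bot [252.1767  24.3698]
plate back top [263.3531  -0.135 ]
plate back mid [262.1802  16.7279]
plate back bot [261.4602  27.1487]
lip [230.5714  30.3669]
lip0 [252.1915  29.9612]
tip L top [229.2277  29.6368]
tip R top [276.1895  29.5465]
padend L [229.1287  65.1509]
padend R [276.2711  65.0799]
padend Lbot [232.412   72.1479]
piv [252.6877 138.876 ]
ctrbot [252.9324  41.0205]
```

The model agrees within about 1.5 mm. In this view the clamp centre (u≈254) lies about 7 px, or 3.7 mm, right of the sandwich centre (u≈247), and the clamp sits about 2.5 mm further forward than assumed. So: shift −0.37 cm in y, then enter slightly and look.

```bash
python3 -m crank '[[[0,-0.2,0,0,0,0,3.9],[0,-0.37,0,0,0,0,3.9],[0,-0.37,0,0,0,0,3.9],[0.3,-0.37,0,0,0,0,3.9],[0.6,-0.37,0,0,0,0,3.9],[1,-0.37,0,0,0,0,3.9],[1,-0.37,0,0,0,0,3.9],[1,-0.37,0,0,0,0,3.9]]]'; python3 - <<'E'
from fit import *
save("wrist","w8"); crop("w8","w8c",(190,0,330,110),5)
save("scene","s5");crop("s5","s5c",(230,130,330,215),8)
p,R=target(P,-.065);rel(p,R)
E
```

```text
time: 8.9
ee_pos: [0.4372, -0.078, 0.0782]
orientation: [-2.545, 0.046, -0.008]
ft_force: [-0.1, 0.3, -0.9]
width: 0.0392
shift cm [0.0358 0.2077 0.0485] rot [-0.0027  0.0028 -0.0033] tcp [ 0.4374 -0.0794  0.0767]
```

View pics/w8c.png

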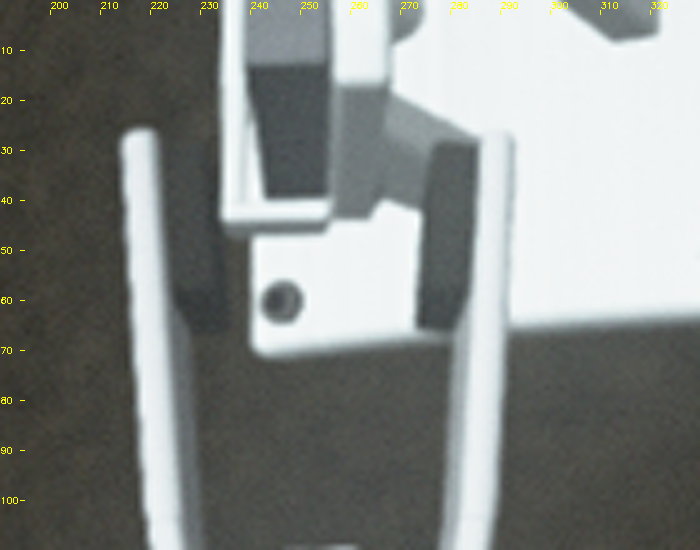

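View pics/s5c.png

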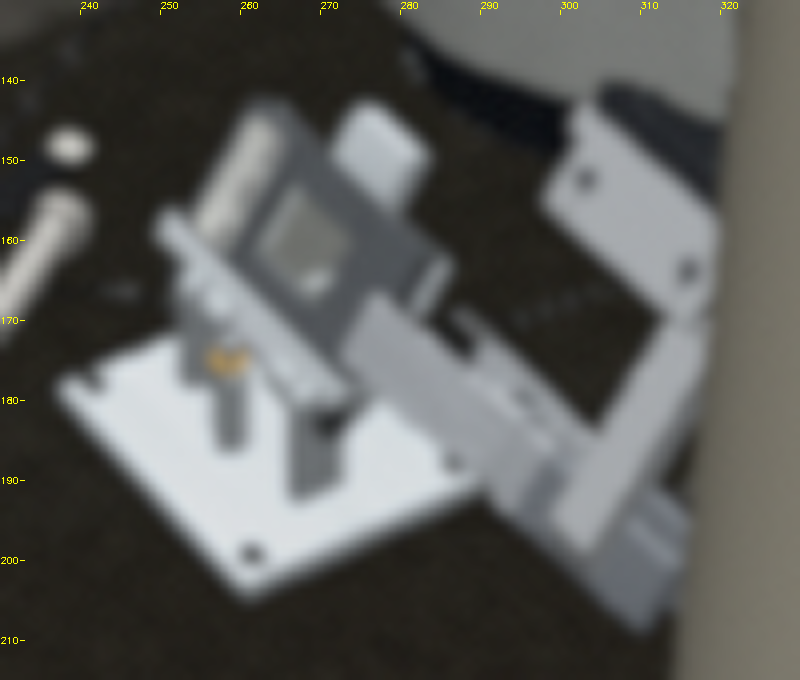

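```bash
python3 - <<'E'
from fit import *
c=L("s5");H,px,ys,pz=frame(P)
st=state();T=Rot.from_rotvec(st["orientation"]).as_matrix();p=st["ee_pos"]
for h in(.018,.022):
  for z in(-.0213,.0047): print(h,z,proj(c,p+T@np.array([.1215,-h,z]))+.5)
for n,X in [("card front top",(-.009,-.05,.067)),("card front bot",(-.009,-.05,.0185)),("lip",(-.014,-.054,.0185)),("holeNear",None)]:
    print(n,proj(c,H+px*X[0]+ys*X[1]+pz*X[2])+.5 if X else proj(c,[.5623,-.028,.0114]))
E
```

```text
0.018 -0.0213 [278.4642 166.0817]
0.018 0.0047 [273.6184 174.4341]
0.022 -0.0213 [277.4099 165.8625]
0.022 0.0047 [272.561  174.2353]
card front top [283.9318 161.7541]
card front bot [274.9135 177.2171]
lip [274.4641 177.844 ]
holeNear [260.8098 198.9727]
```

Predicted jaw-tip corners match the picture (276,166)/(272,174.5), so height is right. Inserting the rest.

```bash
python3 -m crank '[[[0.3,-0.08,0,0,0,0,3.9],[0.8,-0.08,0,0,0,0,3.9],[1.3,-0.08,0,0,0,0,3.9],[1.8,-0.08,0,0,0,0,3.9],[2.3,-0.08,0,0,0,0,3.9],[2.8,-0.08,0,0,0,0,3.9],[2.8,-0.08,0,0,0,0,3.9],[2.8,-0.08,0,0,0,0,3.9]]]'; python3 - <<'E'
from fit import *
save("wrist","w9"); crop("w9","w9c",(190,0,330,110),5)
save("scene","s6");crop("s6","s6c",(230,130,330,215),8)
p,R=target(P,-.035,padx=.1105);rel(p,R)
E
```

```text
time: 9.8
ee_pos: [0.465, -0.0782, 0.0785]
orientation: [-2.545, 0.046, -0.008]
ft_force: [0.2, -0.0, -0.8]
width: 0.0391
shift cm [0.0108 0.2867 0.0304] rot [-0.0029  0.0031 -0.0035] tcp [ 0.4649 -0.0803  0.0767]
```

View pics/w9c.png

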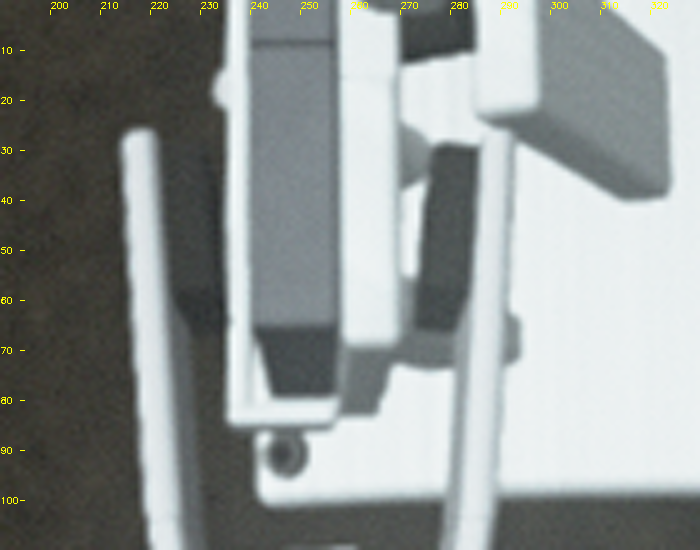

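View pics/s6c.png

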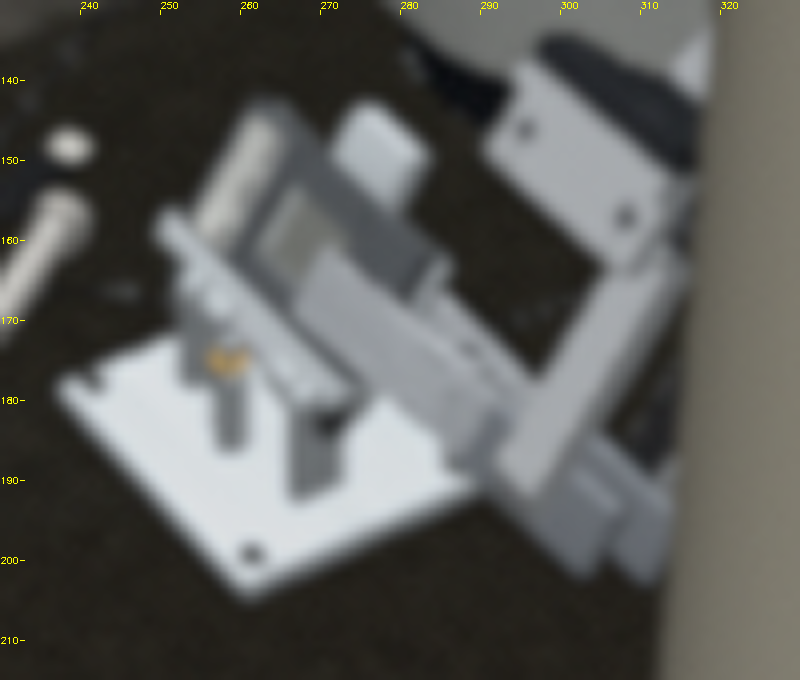

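Pads straddle card and plate evenly: pads at u 235/273, sandwich 239.5–268.5, tips short of the window. Letting the jaws close.

```bash
python3 -m crank '[[[0,0,0,0,0,0,4.2],[0,0,0,0,0,0,4.4],[0,0,0,0,0,0,4.6],[0,0,0,0,0,0,4.8],[0,0,0,0,0,0,5.0],[0,0,0,0,0,0,5.1],[0,0,0,0,0,0,5.2],[0,0,0,0,0,0,5.3]]]'; python3 -m crank '[[[0,0,0,0,0,0,5.6],[0,0,0,0,0,0,6],[0,0,0,0,0,0,6.6],[0,0,0,0,0,0,7.2],[0,0,0,0,0,0,8],[0,0,0,0,0,0,8],[0,0,0,0,0,0,8],[0,0,0,0,0,0,8]]]'; python3 - <<'E'
from fit import *
save("wrist","w10",None,1.5)
save("scene","s7");crop("s7","s7c",(230,130,330,215),8)
E
```

```text
time: 10.7
ee_pos: [0.465, -0.0782, 0.0786]
orientation: [-2.545, 0.046, -0.008]
ft_force: [0.5, -0.3, -1.2]
width: 0.0531
time: 11.5
ee_pos: [0.465, -0.0782, 0.0786]
orientation: [-2.545, 0.046, -0.008]
ft_force: [0.1, 0.2, -0.2]
width: 0.08
```

View pics/w10.png

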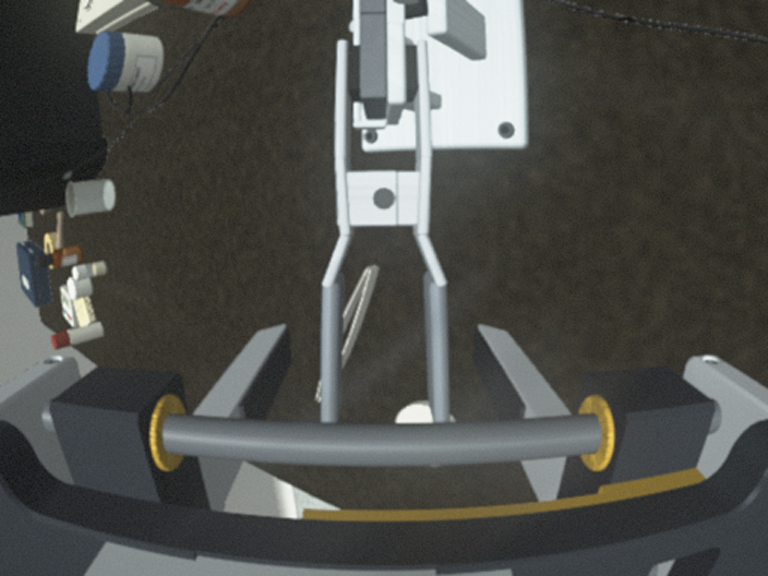

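View pics/s7c.png

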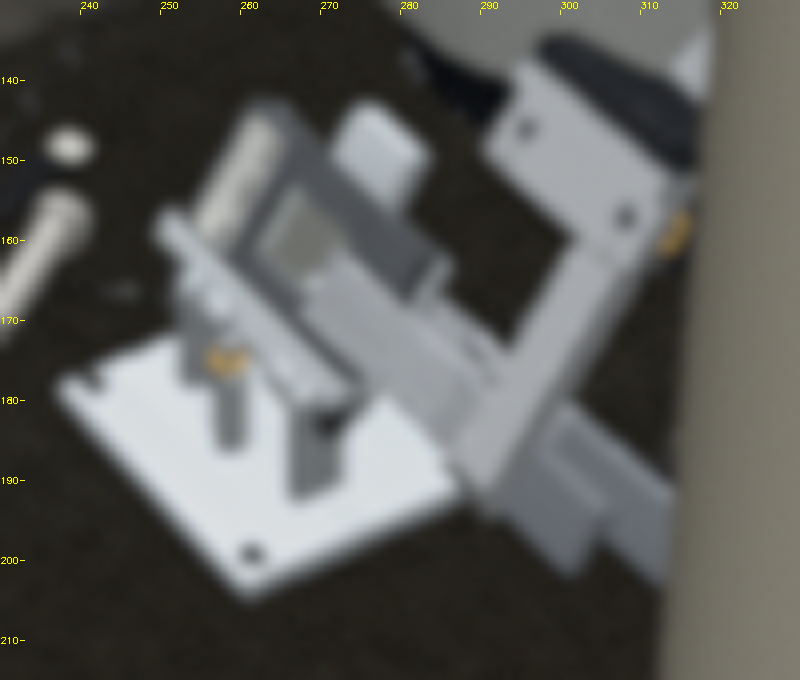

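The clamp stays on the card after release: jaws at (343,40)/(422,40), fingers clear. Retreating along the fingers, then looking.

```bash
python3 -m crank '[[[0,0,-1,0,0,0,8],[0,0,-3,0,0,0,8],[0,0,-6,0,0,0,8],[0,0,-9,0,0,0,8],[0,0,-12,0,0,0,8],[0,0,-15,0,0,0,8],[0,0,-15,0,0,0,8],[0,0,-15,0,0,0,8]]]'; python3 - <<'E'
from fit import *
save("scene","s8");crop("s8","s8c",(230,130,330,215),8)
c=save("top","t5");crop("t5","t5c",(250,130,400,240),5)
w=save("wrist","w11",None,1.5)
K=c["camera_matrix"];v,u=np.mgrid[0:384,0:512];z=c["z_map"]
cam=np.stack([(u-K[0,2])/K[0,0]*z,(v-K[1,2])/K[1,1]*z,z],-1)
X=(cam-c["t"])@c["R"]
for y in(-.16,-.2,-.24,-.28,-.32):
    print(y,[(x,round(float(np.max(X[...,2][m])),3) if (m:=(abs(X[...,0]-x)<.02)&(abs(X[...,1]-y)<.02)&(z>0)).any() else None) for x in(.5,.54,.58,.62,.66,.7,.74)])
print(c["R"] is not None, -w["R"].T@w["t"],state()["ee_pos"],Rot.from_rotvec(state()["orientation"]).as_matrix())
E
```

```text
time: 12.4
ee_pos: [0.4625, -0.1627, 0.2028]
orientation: [-2.545, 0.047, -0.009]
ft_force: [-0.5, 0.3, 0.5]
width: 0.08
-0.16 [(0.5, 0.371), (0.54, 0.006), (0.58, 0.005), (0.62, 0.008), (0.66, 0.005), (0.7, 0.005), (0.74, 0.008)]
-0.2 [(0.5, 0.362), (0.54, 0.005), (0.58, 0.005), (0.62, 0.006), (0.66, 0.008), (0.7, 0.175), (0.74, 0.183)]
-0.24 [(0.5, 0.398), (0.54, 0.006), (0.58, 0.005), (0.62, 0.157), (0.66, 0.192), (0.7, 0.207), (0.74, 0.206)]
-0.28 [(0.5, 0.45), (0.54, 0.034), (0.58, 0.008), (0.62, 0.181), (0.66, 0.205), (0.7, 0.206), (0.74, 0.206)]
-0.32 [(0.5, 0.573), (0.54, 0.038), (0.58, 0.156), (0.62, 0.203), (0.66, 0.209), (0.7, 0.207), (0.74, 0.205)]
True [ 0.5283 -0.2656  0.3494] [ 0.4618 -0.1612  0.2018] [[ 0.9994 -0.0319  0.0141]
 [-0.0343 -0.8257  0.5631]
 [-0.0063 -0.5632 -0.8263]]
```

View pics/s8c.png

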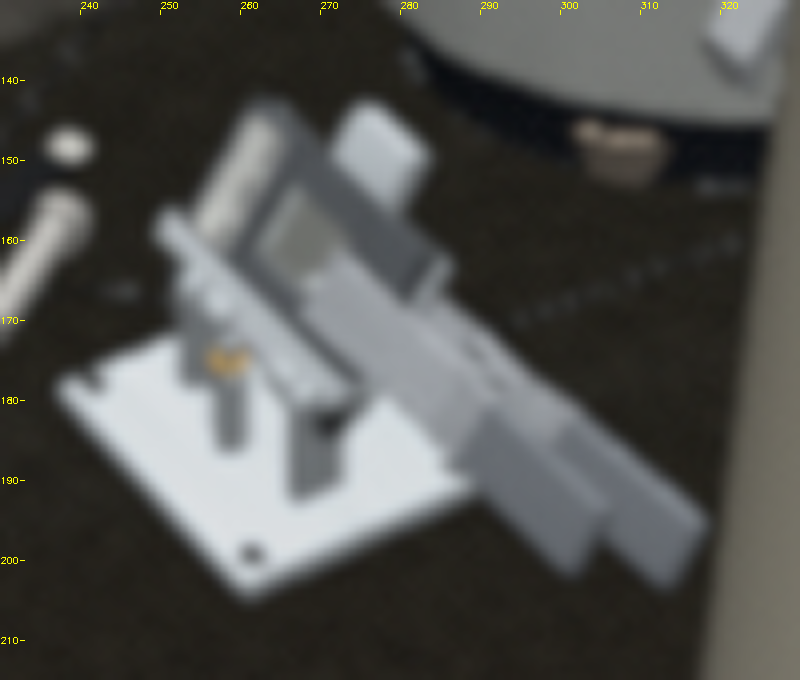

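View pics/t5c.png

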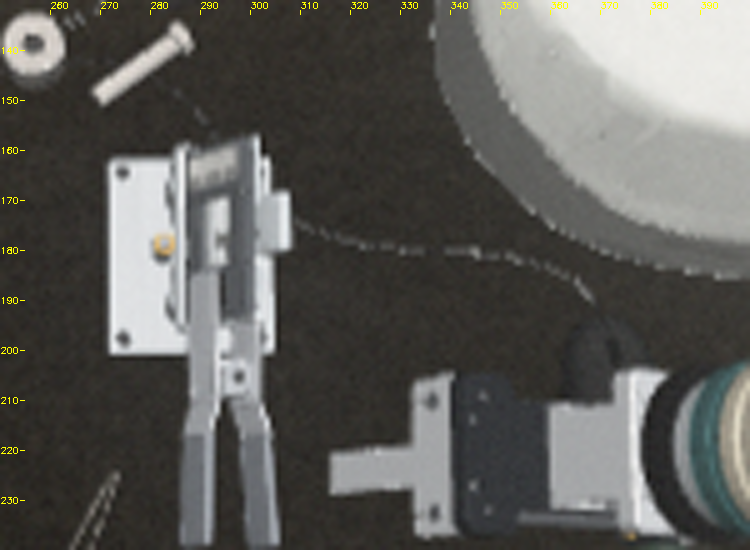

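View pics/w11.png

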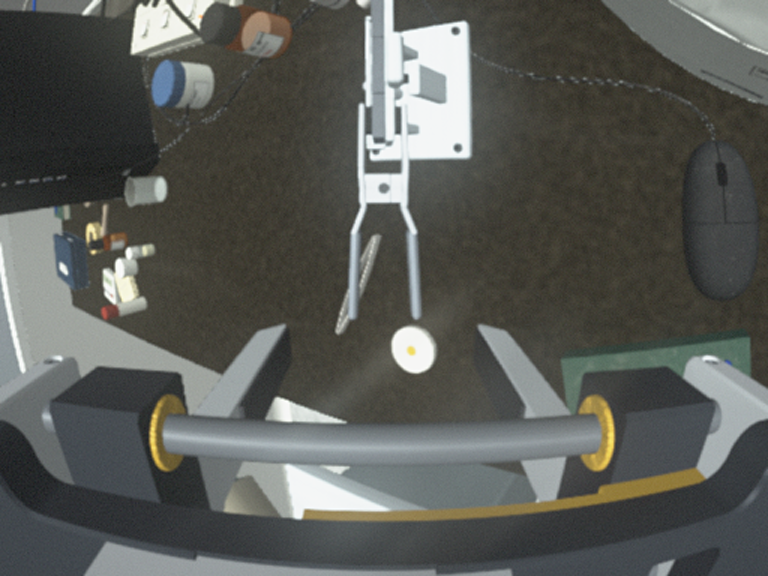

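The clamp sits firmly on the near end. Behind the tab (x≈0.61, y≈−0.15) the bench is clear, and the 0.2 m high instrument starts at y<−0.22. I'll turn the gripper 90° so its long side runs along x and go above that spot with the fingers closed.

```bash
cat >> goal.py <<'E'
def push(P,sx,z,sy=0):
    a=P["yaw"]; ys=np.array([np.cos(a),np.sin(a),0]); xs=np.array([np.sin(a),-np.cos(a),0])
    R=np.column_stack([-xs,ys,[0,0,-1.]])
    return np.array([P["x"],P["y"],0])+xs*sx+ys*sy+[0,0,z],R
E
python3 - <<'E'
from fit import *
p,R=push(P,.085,.2);rel(p,R)
E
```

```text
shift cm [14.5803 -0.9601  0.7666] rot [-0.4734 -0.4641 -1.522 ] tcp [ 0.608 -0.154  0.2  ]
```

```bash
python3 -m crank '[[[1,0,-2,-0.045,-0.045,-0.14,6],[2,0,-3,-0.09,-0.09,-0.28,4],[4,-0.2,-3,-0.13,-0.13,-0.42,2],[5,-0.4,-3,-0.175,-0.17,-0.56,0],[7,-0.5,-3,-0.22,-0.215,-0.7,0],[9,-0.6,-3,-0.26,-0.26,-0.84,0],[11,-0.8,-3,-0.3,-0.3,-0.98,0],[12,-0.9,-2,-0.35,-0.34,-1.12,0]]]'; python3 - <<'E'
from fit import *
p,R=push(P,.085,.2);rel(p,R);print(state()["joint_pos"])
E
```

```text
time: 13.35
ee_pos: [0.5838, -0.1688, 0.2217]
orientation: [-2.509, -1.575, -0.004]
ft_force: [0.4, 0.0, 0.0]
width: 0.0197
shift cm [2.1773 1.8558 2.1407] rot [-0.1279 -0.1272 -0.4153] tcp [ 0.608 -0.154  0.2  ]
[-0.4581  0.4016  1.2897  0.0958  1.6017 -0.0123]
```

```bash
python3 -m crank '[[[0.5,0.4,0,-0.045,-0.045,-0.14,0],[1,0.8,0,-0.085,-0.085,-0.28,0],[1.6,1.4,1,-0.128,-0.127,-0.415,0],[2.2,1.9,2.1,-0.128,-0.127,-0.415,0],[2.2,1.9,2.1,-0.128,-0.127,-0.415,0],[2.2,1.9,2.1,-0.128,-0.127,-0.415,0],[2.2,1.9,2.1,-0.128,-0.127,-0.415,0],[2.2,1.9,2.1,-0.128,-0.127,-0.415,0]]]'; python3 - <<'E'
from fit import *
p,R=push(P,.080,.104);rel(p,R);print(state()["width"])
save("top","t6");crop("t6","t6c",(250,130,400,240),5)
save("scene","s9");crop("s9","s9c",(230,110,330,215),6)
E
```

```text
time: 14.15
ee_pos: [0.6087, -0.1549, 0.2004]
orientation: [-2.261, -2.182, -0.0]
ft_force: [-0.6, -0.1, 0.9]
width: 0.0003
shift cm [ 0.5876 -0.0789  9.6427] rot [ 0.0001 -0.0002 -0.002 ] tcp [ 0.6081 -0.149   0.104 ]
0.0002573989242674755
```

View pics/t6c.png

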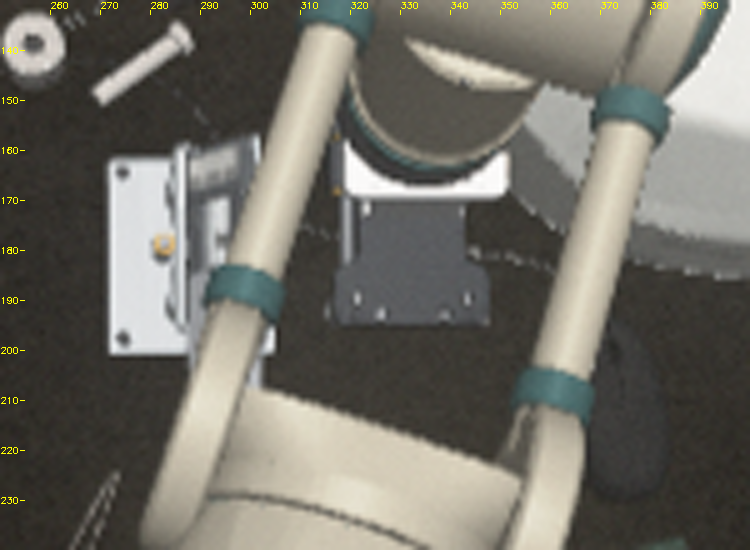

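View pics/s9c.png

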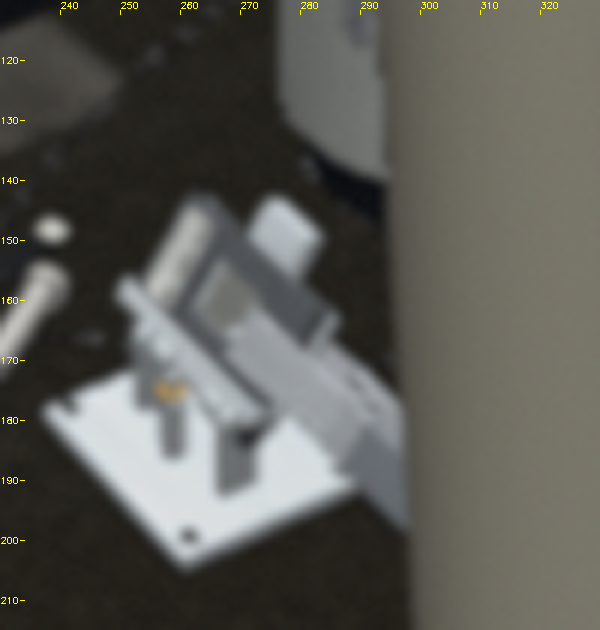

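```bash
python3 -m crank '[[[0,0,3,0,0,0,0],[0,0,6,0,0,0,0],[0,0,8,0,0,0,0],[0,0,9.6,0,0,0,0],[0,0,9.6,0,0,0,0],[0.6,0,9.6,0,0,0,0],[0.9,0,9.6,0,0,0,0],[0.9,0,9.6,0,0,0,0]]]'; python3 -m crank '[[[0.3,0,0,0,0,0,0],[0.6,0,0,0,0,0,0],[0.9,0,0,0,0,0,0],[1.2,0,0,0,0,0,0],[1.5,0,0,0,0,0,0],[1.8,0,0,0,0,0,0],[2.1,0,0,0,0,0,0],[2.4,0,0,0,0,0,0]]]'; python3 - <<'E'
from fit import *
p,R=push(P,.019,.104);rel(p,R);print(state()["ft_force"])
save("scene","s10");crop("s10","s10c",(230,110,330,215),6)
E
```

```text
time: 15.05
ee_pos: [0.6098, -0.1454, 0.1059]
orientation: [2.258, 2.181, 0.002]
ft_force: [-0.3, 0.6, 0.3]
width: 0.0005
time: 15.85
ee_pos: [0.6118, -0.124, 0.1075]
orientation: [2.254, 2.177, 0.0]
ft_force: [-0.4, -4.6, 4.0]
width: 0.0004
shift cm [ 3.5912 -0.2848  0.325 ] rot [ 0.0059  0.0053 -0.0008] tcp [ 0.6102 -0.088   0.104 ]
[-0.4154 -4.5773  3.9783]
```

View pics/s10c.png

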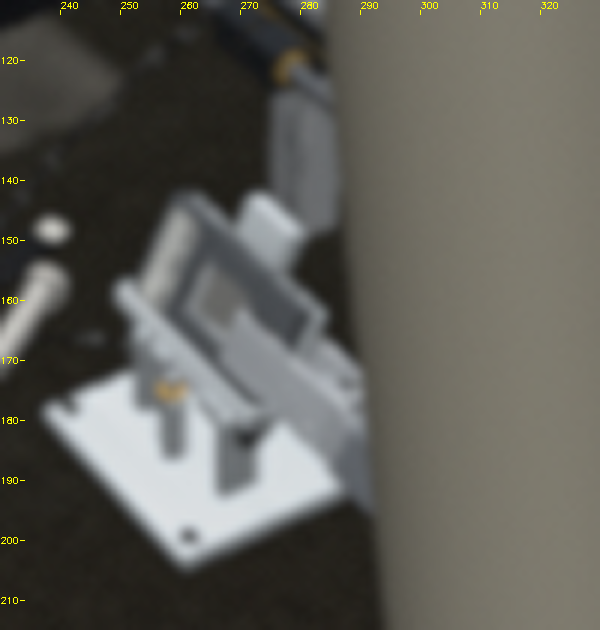

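The plate is rising (force about 6 N) and the clamp is moving with it. Continuing.

```bash
python3 -m crank '[[[0.4,0,0,0,0,0,0],[0.7,0,0,0,0,0,0],[1,0,0,0,0,0,0],[1.3,-0.1,0,0,0,0,0],[1.6,-0.1,0,0,0,0,0],[1.9,-0.2,0,0,0,0,0],[2.2,-0.2,0,0,0,0,0],[2.5,-0.2,0,0,0,0,0]]]'; python3 -m crank '[[[0.4,0,0,0,0,0,0],[0.6,0,0,0,0,0,0],[0.8,0,0,0,0,0,0],[1,0,0,0,0,0,0],[1.1,0,0,0,0,0,0],[1.2,0,0,0,0,0,0],[1.2,0,0,0,0,0,0],[1.2,0,0,0,0,0,0]]]'; python3 - <<'E'
from fit import *
p,R=push(P,.019,.104);rel(p,R);print(state()["ft_force"])
save("scene","s11");crop("s11","s11c",(230,110,330,215),6)
E
```

```text
time: 16.7
ee_pos: [0.6102, -0.0974, 0.1069]
orientation: [2.255, 2.179, 0.001]
ft_force: [-0.4, -1.7, 0.6]
width: 0.0003
time: 17.5
ee_pos: [0.6103, -0.0862, 0.1068]
orientation: [2.255, 2.179, -0.001]
ft_force: [-1.3, -5.1, 0.8]
width: 0.0009
shift cm [-0.1783 -0.0109  0.2817] rot [ 0.0043  0.0048 -0.0006] tcp [ 0.6102 -0.088   0.104 ]
[-1.2975 -5.1233  0.8023]
```

View pics/s11c.png

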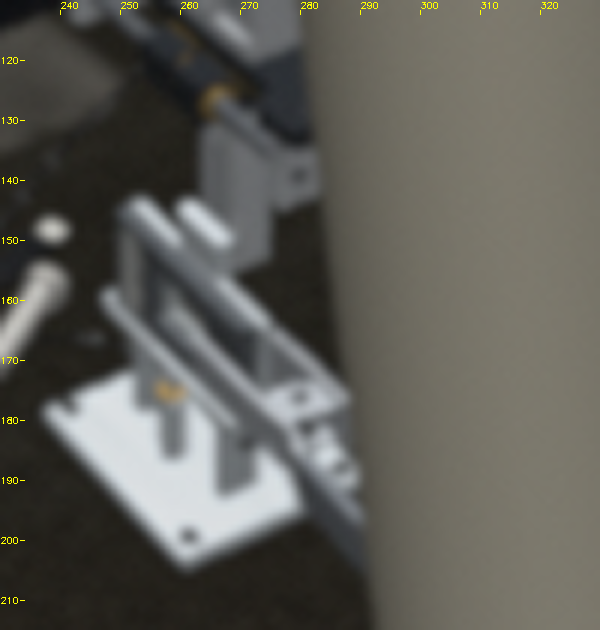

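Nearly upright; now pushing gently into the stop while watching the force.

```bash
python3 -m crank '[[[0.05,0,0,0,0,0,0],[0.1,0,0,0,0,0,0],[0.15,0,0,0,0,0,0],[0.2,0,0,0,0,0,0],[0.2,0,0,0,0,0,0],[0.2,0,0,0,0,0,0],[0.2,0,0,0,0,0,0],[0.2,0,0,0,0,0,0]]]'; python3 -m crank '[[[0.05,0,0,0,0,0,0],[0.1,0,0,0,0,0,0],[0.15,0,0,0,0,0,0],[0.2,0,0,0,0,0,0],[0.2,0,0,0,0,0,0],[0.2,0,0,0,0,0,0],[0.2,0,0,0,0,0,0],[0.2,0,0,0,0,0,0]]]'
```

```text
time: 18.35
ee_pos: [0.6103, -0.0862, 0.1068]
orientation: [2.253, 2.177, -0.004]
ft_force: [-1.7, -9.1, 0.8]
width: 0.0006
time: 19.15
ee_pos: [0.6103, -0.0863, 0.1069]
orientation: [2.25, 2.176, -0.009]
ft_force: [-0.8, -8.6, 0.3]
width: 0.0003
```

The TCP no longer moves (y=−0.0862) and the force rose to about 9 N, so the plate is at its stop. Backing off and lifting clear.

```bash
python3 -m crank '[[[-0.5,0,0,0,0,0,0],[-1.5,0,0,0,0,0,0],[-3,0,0,0,0,0,0],[-4.5,0,0,0,0,0,0],[-5,0,-3,0,0,0,0],[-5,0,-7,0,0,0,0],[-5,0,-11,0,0,0,0],[-5,0,-14,0,0,0,0]]]';  python3 -m crank '[[[0,-4,0,0,0,0,0],[0,-8,0,0,0,0,0],[-3,-12,0,0,0,0,0],[-6,-16,0,0,0,0,0],[-9,-20,0,0,0,0,0],[-9,-20,0,0,0,0,0],[-9,-20,0,0,0,0,0],[-9,-20,0,0,0,0,0]]]'; python3 - <<'E'
from fit import *
save("scene","s12");crop("s12","s12c",(225,115,325,215),6)
save("top","t7");crop("t7","t7c",(160,120,330,240),4)
save("wrist","w12",None,1.5)
print(state()["ft_force"])
E
```

```text
time: 19.95
ee_pos: [0.6087, -0.1358, 0.2502]
orientation: [2.25, 2.174, -0.006]
ft_force: [0.6, -0.0, -0.0]
width: 0.0001
time: 20.75
ee_pos: [0.4065, -0.2189, 0.25]
orientation: [2.25, 2.173, -0.004]
ft_force: [-0.5, 0.3, -0.6]
width: 0.0009
[ 0.9802  0.1233 -0.1192]
```

View pics/s12c.png

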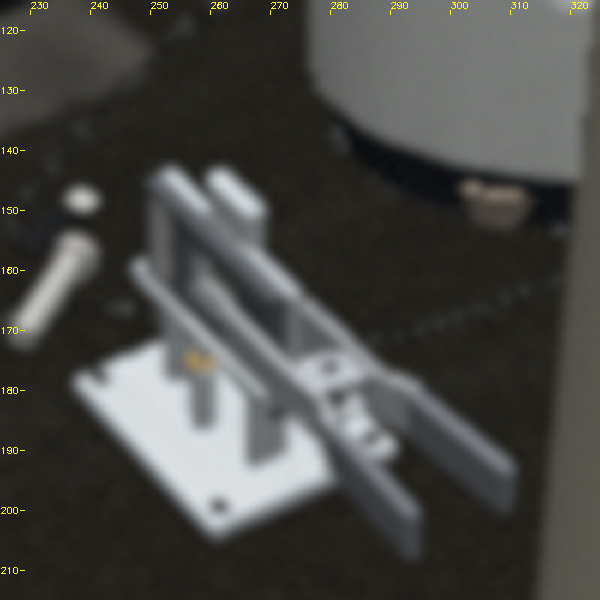

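View pics/t7c.png

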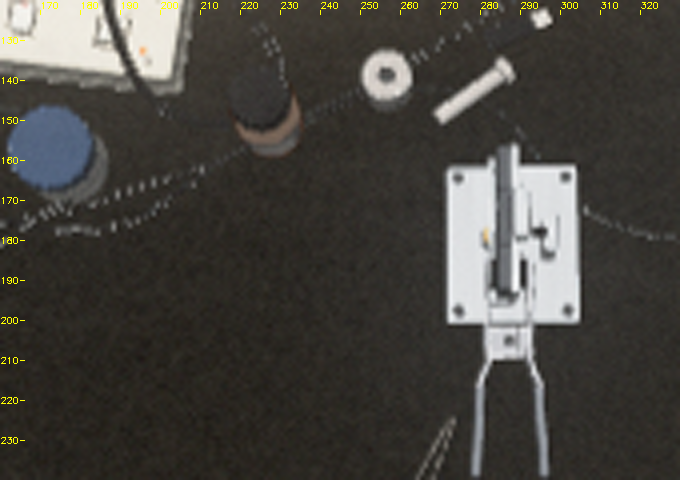

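View pics/w12.png

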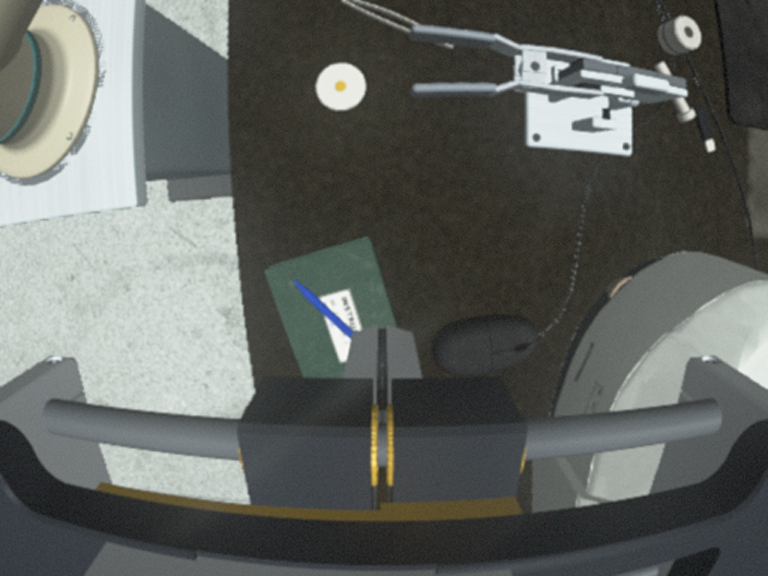

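Plate looks upright: seen from above, the card is edge-on at u 283–288, with the clamp still across its near end. I'll check numerically against the model.

```bash
python3 - <<'E'
from fit import *
H,px,ys,pz=frame(P,.6)
def draw(f,box,k,g):
    c=L(f);x0,y0,x1,y1=box
    im=cv2.resize(c["image"][y0:y1,x0:x1,::-1],None,fx=k,fy=k,interpolation=cv2.INTER_CUBIC)
    raw=im.copy()
    def line(A,col):
        q=[((proj(c,H+px*a[0]+ys*a[1]+pz*a[2])+.5-[x0,y0])*k).astype(int) for a in A]
        cv2.polylines(im,[np.array(q)],True,col,1)
    line([(-.009,-.05,.067),(-.009,.05,.067),(0,.05,.067),(0,-.05,.067)],(0,0,255))
    line([(.006,-.052,.066),(.006,.052,.066),(0,.052,.066),(0,-.052,.066)],(0,255,0))
    line([(.001,-.017,.087),(.001,.017,.087),(.011,.017,.087),(.011,-.017,.087)],(255,0,0))
    line([(-.009,-.044,.0515),(-.009,-.026,.0515),(-.009,-.026,.0275),(-.009,-.044,.0275)],(0,255,255))
    cv2.imwrite(f"pics/{g}.png",np.hstack([raw,im]))
draw("t7",(265,145,315,245),7,"u1");draw("s12",(235,130,320,215),4.5 and 4,"u2")
s=L("s12");t=L("t7")
for n,a,b in [("pivot",(279,175.5),(285,205)),("hL",(292.5,200.5),(277,238)),("hR",(309,193),(293.5,238))]:
    print(n,tri([(s,a[0]-.5,a[1]-.5,False),(t,b[0]-.5,b[1]-.5,False)]))
E
```

```text
pivot (array([ 0.5288, -0.0574,  0.1061]), [np.float64(0.0013362282760698196), np.float64(0.001336228276069885)])
hL (array([ 0.4392, -0.0321,  0.1045]), [np.float64(0.0010466161836305199), np.float64(0.0010466161836305064)])
hR (array([ 0.4368, -0.078 ,  0.1062]), [np.float64(0.00255047546730848), np.float64(0.0025504754673086145)])
```

View pics/u1.png

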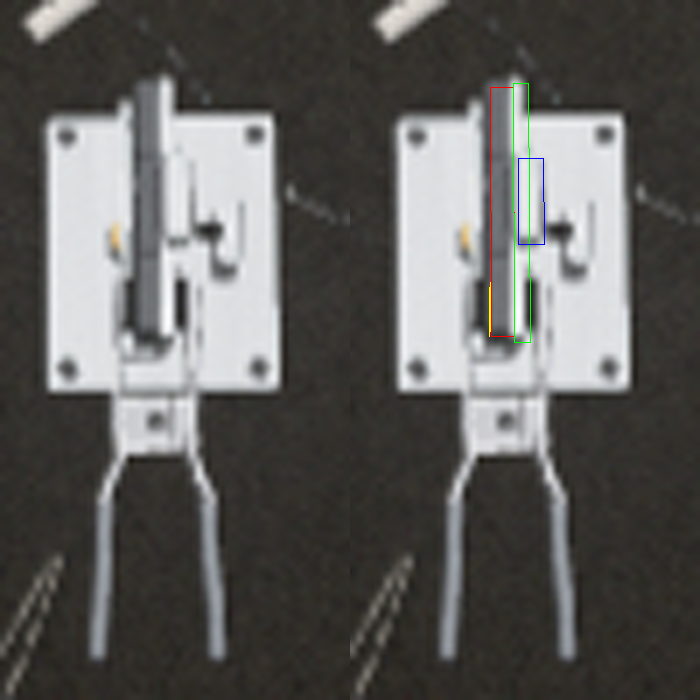

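View pics/u2.png

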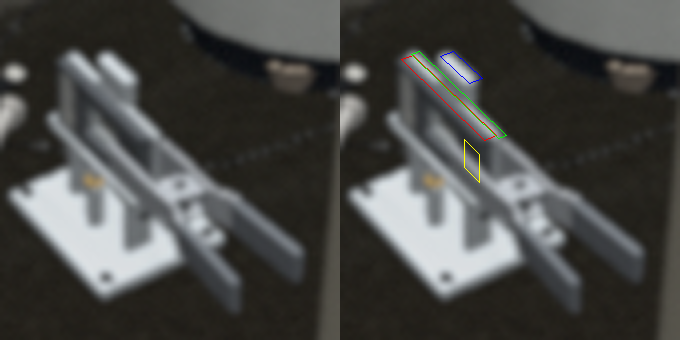

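Upright model overlay fits within about 1 px. The clamp is level, its pads (dark) cover the marked −26…−44 mm zone, and the card is seated. Handing in.

```bash
python3 -c "
from bench import sign_off,state
print(state()['time'],state()['width']);print(sign_off())"
```

```text
20.9 0.00043380893707565274
the job is handed in; nothing more can be done
None
```

The job is done and handed in at 20.9 s: the clamp holds the card and plate at the end nearest the robot, and the plate stands upright against its stop. I clipped the clamp on, let go and backed away. I then pushed the thumb tab up with closed fingers and moved the arm clear.

**Checks that agreed**
- **Plate at its stop:** the last pushes no longer moved the fingers (y = −0.086 m, model −0.088) while the force rose to about 9 N. The final overlay matches a plate raised by 0.60 rad to within about 1 pixel (about 2.5 mm).
- **Clamp on the card:** the pads cover roughly 6 to 24 mm in from the card end, clear of the window, which starts at 30 mm. The clamp is level and did not move when released.
- **Card and bystanders:** the card looks seated on its ledge. The jar and bottle are where they were.

**Checks that disagreed or failed**
- **Clamp height:** the last camera measurement puts the clamp about 3 mm above the card's exact mid-height. The camera error is about 2 mm.
- **Stand position:** the first stand model was off by about 1.5 mm against the wrist view. I corrected for this before inserting the clamp.
- **Mortar:** I never identified it in any picture. I saw no contact or unexpected force anywhere along the path, but I cannot confirm where it stands.

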